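# Clear the catch tray, then hold the inspection flap at the pointer

## Task

Move the two finished brass spacers from the deburring unit's catch tray into the small black tote. Only then swing the unit's hinged inspection flap up by its bar handle until the flap lines up with the pointer clamped on the arc beside it, and finish still holding it there at rest: it falls shut when let go. Leave the pointer's setting alone and do not knock the tote over or disturb the magnifier and memory stick.

Things in the scene. Friction and masses are not known exactly. Their poses are not given: they have to be found in the camera images.
- unit: Deburring unit, fixed: grey box housing 90 x 90 x 46 mm high with a brush roller inside, closed on top by the flap; origin at the table under the centre of the housing. Its -x side is the front (towards the robot and a little left). On its -y side, at y = -58 mm, stands a steel index arc of radius 65 mm round the hinge axis, up to 112 mm above the table: it leaves no room for a wide gripper body reaching along the unit's x over the tray, turn it along y.
- tray (a point): Centre of the floor of the aluminium catch tray in front of the housing, at x = -87, y = 0, z = 4 mm in the unit's frame, axes as the unit. The tray is 85 (x) x 120 (y) mm, its lips 8 mm above the table and 3 mm thick; the 46 mm housing wall rises at its +x edge.
- flap_bar (a point): Centre of the flap's round steel bar handle, 10 mm thick, along the unit's y, about 60 mm free between its two posts. Shut: at x = -53, y = 0, z = 78 mm in the unit's frame, 8 mm ahead of the flap's free edge, 26 mm above its top face. The bar may turn between the fingers, so they may keep pointing down. Its x axis points in the flap's plane from free edge to hinge, y along the hinge.
- flap_hinge (a point): Point on the hinge axis at the middle of the flap's far edge, at x = 42 mm, y = 0, z = 50 mm in the unit's frame; the axis is the unit's y. With the flap at angle a, the bar's centre in the unit's frame lies from here by x = -95 cos a + 28 sin a, z = 95 sin a + 28 cos a (mm).
- flap (a joint): Angle of the flap in rad: 0 shut (level), grows as its free edge swings up, stop at 1.4. Aluminium flap 87 x 86 x 4 mm, 0.2 to 0.35 kg, nearly frictionless, falls shut when let go. A short index pin sticks out of its side edge towards the arc.
- mark (a joint): Angle in rad at which the pointer is set, on the same axis and scale as the flap (flap equal to mark means lined up); between 0.4 and 1.0. The pointer is held on the arc by a stiff friction clamp.
- mark_tip (a point): Outer tip of the pointer, a dark needle 35 mm long on a small black clamp block on the arc, 90 mm from the hinge axis on the unit's -y side (y = -54 mm). Its x axis points along the needle towards the hinge axis.
- standoff_1: Finished part: hexagonal brass spacer, standing upright, 16 mm across flats, 19 mm across corners, 25 mm tall; origin at the centre of its underside. It stands in the catch tray.
- standoff_2: Finished part: the same spacer, but 29 mm tall; origin at the centre of its underside. It stands in the catch tray; the two stand at least 50 mm apart, centre to centre.
- tote: Small black open-topped plastic tote, loose, empty: 90 x 90 mm outside, 40 mm high, walls 3 mm, floor 3 mm; origin at the centre of its underside. It stands either left of the catch tray or to the right of the unit, past the end of the strip on the table. At the left a tall tester wall rises 100 mm or more beyond its centre, running within 0.35 rad of the tote's x axis: keep the long side of the gripper along x.
- loupe: Bystander: black eye magnifier, 34 mm wide, 35 mm tall, origin at its underside.
- data_stick: Bystander: black memory stick with a bright plug, 18 x 46 x 9 mm, lying, origin at its underside.

How it is judged:
By the outcome, as a careful person would: the job done as asked, in the order asked, and still so for the second after the job is handed in, while the arm keeps its last pose, push and grip.
It also fails if it takes over 67 s, if anything falls off the work surface, if the arm or the gripper's body presses on something with over 40 N, if the wrist force passes 120 N, or if a joint passes its speed limit or range.

## Robot

A 6-joint arm with a two-finger parallel gripper is mounted at the origin on a cart in front of the work surface, level with it; the furniture and walls round the work are solid. World frame = base frame: x ahead of the robot, y to its left, z up, the work surface at z = 0. Lengths are in m, angles in rad, forces in N, time in s.
With the tool pointing down it reaches from about 0.25 to 0.775 m from the base axis. Payload 4 kg.
Tool frame: the origin (TCP) lies midway between the tips of the shut fingers; the grasp point (between the pads) lies 19 mm behind it (manip.tcp_to_grasp is the distance from the TCP to the grasp point, in m); y points along the fingers, z is the direction in which the jaws open and shut, and the axes are right-handed (so a half turn about y gives the same grasp; the last joint's range is limited). The gripper opens to 94 mm and grips with 3 to 60 N. Pads are 16 mm wide; open, the fingers measure 119 mm over their backs; the gripper's body (75 mm by 177 mm) begins 78 mm behind the grasp point.
Start: joints at [-1.245, 0.087, 1.371, -0, 1.684, -0.103], TCP at [0.229, -0.5, 0.206] pointing down, gripper open.
Joint ranges: [-3.1, 3.1], [-0.76, 2.03], [0.27, 2.55], [-1.08, 4.22], [0.17, 2.65], [-2.57, 2.57]. Speed limits (rad/s): [2.79, 2.79, 3.14, 3.14, 3.14, 3.14].

## Interface

Orientations are given as a unit quaternion [w, x, y, z].
In Python, from rig import manip, cams gives the robot as it stands.
- The arm moves only by the tool drive_tool, never from a script. Its argument "targets" is one flat list of numbers, 7 for each row, row after row: the turn, a rotation vector about the tool's x, y, z in rad, then the shift along the tool's x, y, z in m, then the closure in counts, from 0 (fully open) to 255 (shut). In form: [rx, ry, rz, tx, ty, tz, hand, rx, ry, rz, tx, ty, tz, hand, ...]. A call has 1 to 5 rows; each row is the pose to reach, as a shift and turn from the pose commanded when the call began, along the tool's axes at that moment; what a row does not reach only later rows make up. A row lasts 1/8 s, in which the tool goes at most 62.5 mm and 10.7 degrees, less where a joint would pass 70% of its speed; a pose out of reach is approached as far as the arm can. A call with a gripper value outside its range is refused whole. The fingers move at their own pace and stop on an object; "newtons" is the grip in N (left out, the last holds). Time passes only in rows, so rows that repeat a pose let the fingers close. It gives the time, the measured TCP pose, the force and the opening at its end, in the units of the state.
- manip.observe(): the state, without advancing time (a new reading comes with each control period).
- cams.snapshot(name): name is "side" or "top" or "wrist"; returns the picture (384x512x3 uint8, red, green, blue); there is no depth.
- cams.calibration(name): a dict with "mtx" (3x3 intrinsics, pixels), "k1" (the pictures are not rectified: a ray, as slopes to the right and down, at radius r is drawn at 1 + k1 r^2 times it, then the intrinsics apply), "origin" and "rotation" of the camera in the world. Camera axes: x right, y up, looking along -z (the intrinsics and any distortion apply to the point x, -y, -z); pixel columns grow to the right and rows downward; lengths in m; the calibration is good to about 2 mm. A picture is of the moment at which its call begins: read the wrist's pose just before it. calibration takes no time and is no camera call; for the wrist camera it gives the pose at the moment of the call.
- manip.hand_in(): hands the job in, once; it reports no verdict.
The state is a dict: "t": time; "q": joint angles; "joint_vel": joint speeds; "effort": joint torques, N m; "ee_pos": TCP position; "tool_rot": TCP orientation; "wrist_force": force on the tool from outside, world axes, zero at the start; "moment": the same for the moment, N m; "grip_width": opening from 0.0 (shut) to 1.0 (fully open).
Only numpy, scipy, OpenCV 4.12 (cv2) and the standard library are available. Lean on these libraries where they do the work, as an engineer would, in place of code of your own. Each camera call takes 0.05 s, during which the arm holds its last target.

## Working session

There is one attempt and no reset: what is moved stays moved. The work goes in short steps, Python scripts to look and compute and a tool call to move; the robot and the scene stay as the last step left them, time stands still between calls to the robot, and variables do not carry over. Pictures are saved under pics/ and viewed, and the job is handed in when it is done.

Besides the shell and the picture viewer there is one more tool, called in YAML: its name, and indented under it one key for each argument. drive_tool: Moves the arm, as the interface text tells. Its arguments: {"type":"object","properties":{"targets":{"type":"array"},"newtons":{"type":"number"}},"required":["targets"]}

```bash
ls; mkdir -p pics
python3 - <<'E'
from rig import manip, cams
import cv2
s=manip.observe()
print({k:(s[k]) for k in s}, manip.tcp_to_grasp)
for n in ("side","top","wrist"):
    c=cams.calibration(n); print(n,c)
    cv2.imwrite(f"pics/{n}0.png",cams.snapshot(n)[:,:,::-1])
E
```

```text
pics
{'t': 0.0, 'q': array([-1.24509639e+00,  8.79409548e-02,  1.37227072e+00, -1.20664071e-05,
        1.68358911e+00, -1.03085103e-01]), 'joint_vel': array([-0.00093681,  0.00122049,  0.0001511 , -0.0004734 , -0.00162108,
        0.00052688]), 'effort': array([ 6.09803701e-04, -3.40177238e+01, -3.02430868e+01,  7.17519829e-02,
        3.28938081e-02, -1.59757396e-04]), 'ee_pos': array([ 0.22849169, -0.49967935,  0.2043035 ]), 'tool_rot': array([ 0.15034823, -0.1505301 ,  0.69169322, -0.69014244]), 'wrist_force': array([ 0.33642787, -0.59134903, -0.19145681]), 'moment': array([ 0.00482492,  0.00650725, -0.04106007]), 'grip_width': 0.9963554513534948} 0.0188
side {'mtx': array([[397.56640246,   0.        , 256.67097849],
       [  0.        , 397.56640246, 188.77400993],
       [  0.        ,   0.        ,   1.        ]]), 'k1': -0.08086290736466521, 'origin': array([0.66433947, 0.68821566, 0.59504705]), 'rotation': array([0.09817041, 0.05637855, 0.44057955, 0.89054685])}
top {'mtx': array([[402.41700094,   0.        , 258.05169994],
       [  0.        , 402.41700094, 195.33026165],
       [  0.        ,   0.        ,   1.        ]]), 'k1': -0.04765680382139905, 'origin': array([0.43852135, 0.02824602, 0.91872112]), 'rotation': array([-0.70244611, -0.03114224,  0.02651868,  0.71056061])}
wrist {'mtx': array([[323.81229881,   0.        , 258.64680905],
       [  0.        , 323.81229881, 195.21134409],
       [  0.        ,   0.        ,   1.        ]]), 'k1': 0.017385897812804696, 'origin': array([ 0.30313582, -0.46465802,  0.38350007]), 'rotation': array([ 0.8327736 , -0.11911882,  0.07740433, -0.53507702])}
```

View pics/side0.png

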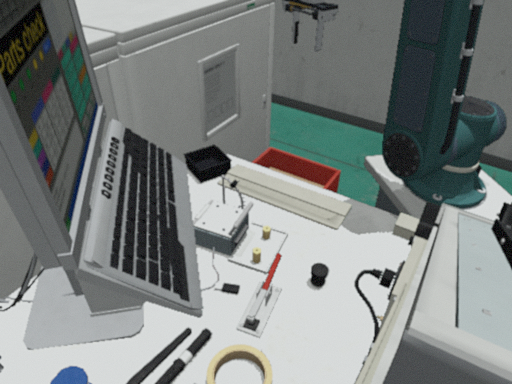

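View pics/top0.png

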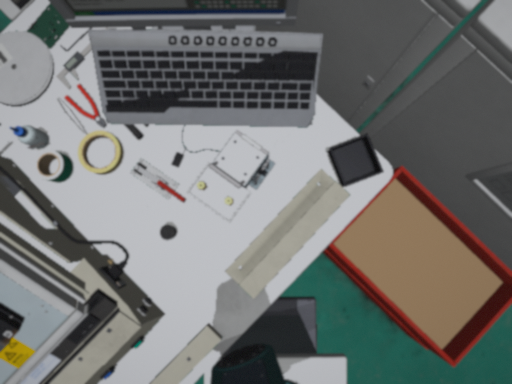

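View pics/wrist0.png

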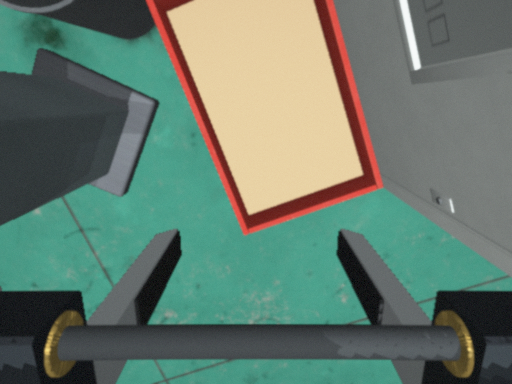

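```bash
cat > h.py <<'E'
import numpy as np, cv2
from scipy.spatial.transform import Rotation as R
def rot(q): return R.from_quat([q[1],q[2],q[3],q[0]])
def ray(c,u,v):
    m=c['mtx']; k=c['k1']
    # distortion 1+k1 r^2
    p=cv2.undistortPoints(np.array([[[u,v]]],float),m,np.array([k,0,0,0,0.]),None,None).ravel()
    d=rot(c['rotation']).apply([p[0],-p[1],-1]); return np.array(c['origin']),d/np.linalg.norm(d)
def plane(c,u,v,z):
    o,d=ray(c,u,v); return o+d*(z-o[2])/d[2]
def tri(*obs):
    A=np.zeros((3,3));b=np.zeros(3);L=[]
    for c,u,v in obs:
        o,d=ray(c,u,v);P=np.eye(3)-np.outer(d,d);A+=P;b+=P@o;L.append((o,P))
    x=np.linalg.solve(A,b); return x,[round(1e3*np.linalg.norm(P@(x-o)),1) for o,P in L]
def proj(c,p):
    q=rot(c['rotation']).inv().apply(np.array(p)-c['origin']); x,y=q[0]/-q[2],-q[1]/-q[2]
    f=1+c['k1']*(x*x+y*y); m=c['mtx']; return m[0,0]*x*f+m[0,2],m[1,1]*y*f+m[1,2]
E
python3 - <<'E'
import cv2
a=cv2.imread('pics/top0.png')[110:230,150:400]; cv2.imwrite('pics/topz.png',cv2.resize(a,None,fx=3.2,fy=3.2,interpolation=cv2.INTER_CUBIC))
a=cv2.imread('pics/side0.png')[135:305,170:350]; cv2.imwrite('pics/sidez.png',cv2.resize(a,None,fx=3.5,fy=3.5,interpolation=cv2.INTER_CUBIC))
E
```

```text
(no output)
```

View pics/topz.png

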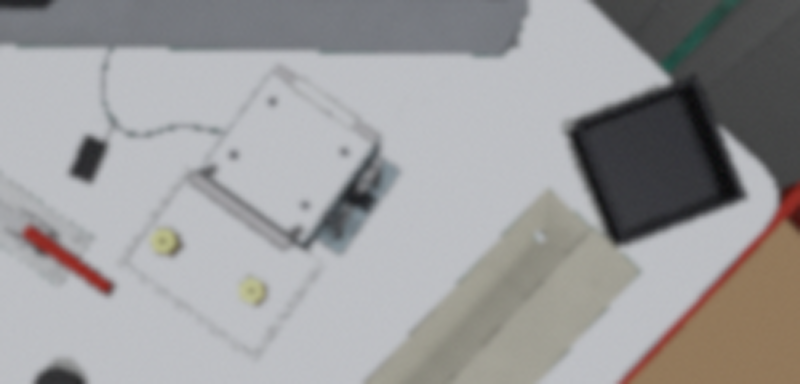

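View pics/sidez.png

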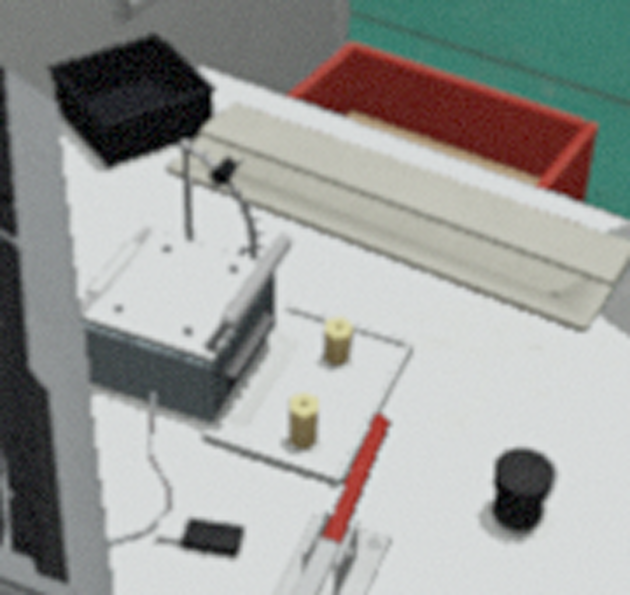

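Run:
```python
from h import *
from rig import cams
C={n:cams.calibration(n) for n in("top","side")}
B={}
for n in C:
    im=cv2.imread(f'pics/{n}0.png'); hsv=cv2.cvtColor(im,cv2.COLOR_BGR2HSV)
    x0,y0,x1,y1=(190,170,245,215) if n=='top' else (240,220,290,270)
    r=hsv[y0:y1,x0:x1]; m=((r[...,0]>18)&(r[...,0]<36)&(r[...,1]>60)).astype('uint8')
    k,l,st,ce=cv2.connectedComponentsWithStats(m)
    for i in range(1,k):
        if st[i,4]>8: print(n,st[i]+[x0,y0,0,0,0],ce[i]+[x0,y0],)
    mb=m&(r[...,2]>190).astype('uint8')
    k,l,st,ce=cv2.connectedComponentsWithStats(mb)
    for i in range(1,k):
        if st[i,4]>4: print(n,'bright',st[i,4],ce[i]+[x0,y0]); B.setdefault(n,[]).append(ce[i]+[x0,y0])
def sh(p): return np.round(p,4)
# zoom conversions
T=lambda x,y:(C['top'],150+(x+.5)/3.2-.5,110+(y+.5)/3.2-.5)
S=lambda x,y:(C['side'],170+(x+.5)/3.5-.5,135+(y+.5)/3.5-.5)
for a,b in ((0,1),(1,0)): 
    t,s=B['top'][a],B['side'][b]; x,e=tri((C['top'],*t),(C['side'],*s)); print(a,b,sh(x),e)
for a,b in ((0,0),(1,1)):
    t,s=B['top'][a],B['side'][b]; x,e=tri((C['top'],*t),(C['side'],*s)); print(a,b,sh(x),e)
for nm,p in dict(tl=(567,124),tr=(695,78),br=(744,196),bl=(617,244)).items(): print('tote',nm,sh(plane(*T(*p),.04)))
for nm,p in dict(L=(52,70),back=(155,37),R=(212,90),front=(108,123)).items(): print('toteS',nm,sh(plane(*S(*p),.04)))
for nm,p in dict(front=(255,357),left=(122,262),right=(322,264),backl=(190,172)).items(): print('tray',nm,sh(plane(*T(*p),.008)))
for nm,p in dict(frontS=(340,482),right=(411,347),).items(): print('trayS',nm,sh(plane(*S(*p),.008)))
```

```text
top [199 183   6   6  29] [201.55172414 185.24137931]
side [263 227   7  12  67] [266.01492537 232.37313433]
side [253 249   7  14  82] [256.29268293 255.30487805]
side bright 20 [266.45 228.75]
side bright 23 [256.39130435 250.82608696]Traceback (most recent call last):
  File "<stdin>", line 21, in <module>
KeyError: 'top'
```

Run:
```python
from h import *
from rig import cams
C={n:cams.calibration(n) for n in("top","side")}
im=cv2.imread('pics/top0.png').astype(int); r=im[170:215,190:245]
d=r[...,2]-r[...,0]
m=(d>30).astype('uint8');k,l,st,ce=cv2.connectedComponentsWithStats(m)
B=[]
for i in range(1,k):
    if st[i,4]>8:
        w=d*(l==i); yy,xx=np.indices(d.shape); c=((w*xx).sum()/w.sum()+190,(w*yy).sum()/w.sum()+170); print(st[i],c);B.append(c)
def sh(p): return np.round(p,4)
T=lambda x,y:(C['top'],150+(x+.5)/3.2-.5,110+(y+.5)/3.2-.5)
S=lambda x,y:(C['side'],170+(x+.5)/3.5-.5,135+(y+.5)/3.5-.5)
Sd=[(266.4,228.4),(256.4,250.6)]
for t in B:
  for s in Sd:
    x,e=tri((C['top'],*t),(C['side'],*s)); print(sh(x),e)
for nm,p in dict(tl=(567,124),tr=(695,78),br=(744,196),bl=(617,244)).items(): print('tote',nm,sh(plane(*T(*p),.04)))
for nm,p in dict(L=(52,70),back=(155,37),R=(212,90),front=(108,123)).items(): print('toteS',nm,sh(plane(*S(*p),.04)))
for nm,p in dict(front=(255,357),left=(122,262),right=(322,264),backl=(190,172)).items(): print('tray',nm,sh(plane(*T(*p),.008)))
for nm,p in dict(frontS=(340,482),right=(411,347),).items(): print('trayS',nm,sh(plane(*S(*p),.008)))
print('tote tri', tri(T(567,124),S(108,123)),tri(T(744,196),S(155,37)),tri(T(617,244),S(212,90)),tri(T(695,78),S(52,70)))
```

```text
[ 8 12  7  7 40] (np.float64(201.04724880382776), np.float64(185.13875598086125))
[36 28  6  6 32] (np.float64(228.5203187250996), np.float64(200.50677290836654))
[0.5227 0.1547 0.0827] [np.float64(7.3), np.float64(7.3)]
[0.5353 0.1603 0.03  ] [np.float64(0.1), np.float64(0.1)]
[0.5002 0.0996 0.027 ] [np.float64(0.5), np.float64(0.5)]
[ 0.5127  0.1022 -0.035 ] [np.float64(8.0), np.float64(8.0)]
tote tl [ 0.6128 -0.1199  0.04  ]
tote tr [ 0.6444 -0.21    0.04  ]
tote br [ 0.5613 -0.241   0.04  ]
tote bl [ 0.529  -0.1521  0.04  ]
toteS L [ 0.6435 -0.2024  0.04  ]
toteS back [ 0.5621 -0.2336  0.04  ]
toteS R [ 0.532  -0.1513  0.04  ]
toteS front [ 0.6107 -0.1247  0.04  ]
tray front [0.455  0.0994 0.008 ]
tray left [0.5236 0.1938 0.008 ]
tray right [0.5205 0.0514 0.008 ]
tray backl [0.5877 0.1452 0.008 ]
trayS frontS [0.5235 0.2    0.008 ]
trayS right [0.4553 0.1057 0.008 ]
tote tri (array([ 0.61155338, -0.11907152,  0.04399603]), [np.float64(0.5), np.float64(0.5)]) (array([ 0.56154862, -0.24243076,  0.03482495]), [np.float64(0.4), np.float64(0.4)]) (array([ 0.53043613, -0.15272635,  0.03860901]), [np.float64(1.4), np.float64(1.4)]) (array([ 0.64437458, -0.21098443,  0.03511703]), [np.float64(1.1), np.float64(1.1)])
```

```bash
cat >> h.py <<'E'
YAW=np.arctan2(-.588,.809)
UX=np.array([np.cos(YAW),np.sin(YAW),0]);UY=np.array([-np.sin(YAW),np.cos(YAW),0])
def down(zdir):
    z=np.array(zdir,float);z/=np.linalg.norm(z);y=np.array([0,0,-1.]);x=np.cross(y,z)
    return R.from_matrix(np.c_[x,y,z])
def plan(s,pos,Rt,n=5,hand=0):
    R0=rot(s['tool_rot']); rv=(R0.inv()*Rt).as_rotvec(); t=R0.inv().apply(np.array(pos)-s['ee_pos'])
    print('total turn deg',np.degrees(np.linalg.norm(rv)).round(1),'shift',np.linalg.norm(t).round(4),'rv',rv.round(3),'t',t.round(4))
    rows=[]
    for i in range(1,n+1): rows+= [*(rv*i/n).round(3),*(t*i/n).round(4),hand]
    print([float(x) for x in rows])
E
python3 - <<'E'
from h import *
from rig import manip,cams
s=manip.observe(); R0=rot(s['tool_rot']); print(R0.as_matrix().round(3))
c=cams.calibration('wrist'); print('cam off in tool',R0.inv().apply(c['origin']-s['ee_pos']).round(4)); print('cam axes in tool',(R0.inv()*rot(c['rotation'])).as_matrix().round(3))
for sg in(1,-1):
    Rt=down(sg*UY); print(sg,((R0.inv()*Rt).as_rotvec()).round(3))
E
```

```text
[[-0.909 -0.001  0.416]
 [-0.416  0.002 -0.909]
 [-0.    -1.    -0.002]]
cam off in tool [-0.0825 -0.1791 -0.0012]
cam axes in tool [[ 0.    -0.96  -0.281]
 [-0.001  0.281 -0.96 ]
 [ 1.     0.001 -0.   ]]
1 [ 1.000e-03 -2.084e+00 -2.000e-03]
-1 [2.000e-03 1.057e+00 1.000e-03]
```

Run:
```python
from h import *
from rig import manip,cams
C=cams.calibration('top')
for z in (0.02,.1): print(plane(C,322,120,z).round(3),plane(C,315,126,z).round(3))
s=manip.observe()
plan(s,[.52,.12,.16],down(UY),15)
```

```text
[ 0.683 -0.114  0.02 ] [ 0.669 -0.098  0.02 ]
[ 0.661 -0.101  0.1  ] [ 0.648 -0.086  0.1  ]
total turn deg 119.4 shift 0.6864 rv [ 1.000e-03 -2.084e+00 -2.000e-03] t [-0.5228  0.0454 -0.4424]
[0.0, -0.139, -0.0, -0.0349, 0.003, -0.0295, 0.0, 0.0, -0.278, -0.0, -0.0697, 0.0061, -0.059, 0.0, 0.0, -0.417, -0.0, -0.1046, 0.0091, -0.0885, 0.0, 0.0, -0.556, -0.001, -0.1394, 0.0121, -0.118, 0.0, 0.0, -0.695, -0.001, -0.1743, 0.0151, -0.1475, 0.0, 0.0, -0.834, -0.001, -0.2091, 0.0182, -0.177, 0.0, 0.0, -0.973, -0.001, -0.244, 0.0212, -0.2065, 0.0, 0.0, -1.112, -0.001, -0.2788, 0.0242, -0.2359, 0.0, 0.001, -1.251, -0.001, -0.3137, 0.0273, -0.2654, 0.0, 0.001, -1.389, -0.001, -0.3485, 0.0303, -0.2949, 0.0, 0.001, -1.528, -0.001, -0.3834, 0.0333, -0.3244, 0.0, 0.001, -1.667, -0.002, -0.4182, 0.0363, -0.3539, 0.0, 0.001, -1.806, -0.002, -0.4531, 0.0394, -0.3834, 0.0, 0.001, -1.945, -0.002, -0.4879, 0.0424, -0.4129, 0.0, 0.001, -2.084, -0.002, -0.5228, 0.0454, -0.4424, 0.0]
```

drive_tool:
  targets: [0,-0.139,0,-0.035,-0.005,-0.03,0,0,-0.278,0,-0.07,-0.01,-0.06,0,0,-0.417,0,-0.105,-0.01,-0.09,0,0,-0.556,0,-0.14,-0.01,-0.12,0,0,-0.695,0,-0.175,-0.01,-0.15,0]

```text
t: 0.78
ee_pos: [0.3258, -0.2895, 0.2152]
tool_rot: [0.378, -0.378, 0.598, -0.597]
wrist_force: [0.7, 0.1, -1.1]
grip_width: 0.999
```

Run:
```python
from h import *
from rig import manip,cams
s=manip.observe();print(s['t'],s['ee_pos'],s['q'].round(2))
plan(s,[.52,.12,.16],down(UY),10)
```

```text
0.775 [ 0.32576418 -0.28950638  0.2151942 ] [-0.86 -0.17  1.6   0.    1.71 -0.41]
total turn deg 79.4 shift 0.4566 rv [-0.    -1.385 -0.   ] t [-4.532e-01  5.530e-02  1.000e-04]
[-0.0, -0.139, -0.0, -0.0453, 0.0055, 0.0, 0.0, -0.0, -0.277, -0.0, -0.0906, 0.0111, 0.0, 0.0, -0.0, -0.416, -0.0, -0.136, 0.0166, 0.0, 0.0, -0.0, -0.554, -0.0, -0.1813, 0.0221, 0.0, 0.0, -0.0, -0.693, -0.0, -0.2266, 0.0276, 0.0, 0.0, -0.0, -0.831, -0.0, -0.2719, 0.0332, 0.0, 0.0, -0.0, -0.97, -0.0, -0.3173, 0.0387, 0.0001, 0.0, -0.0, -1.108, -0.0, -0.3626, 0.0442, 0.0001, 0.0, -0.0, -1.247, -0.0, -0.4079, 0.0498, 0.0001, 0.0, -0.0, -1.385, -0.0, -0.4532, 0.0553, 0.0001, 0.0]
```

drive_tool:
  targets: [0,-0.139,0,-0.045,0,0,0,0,-0.277,0,-0.09,0,0,0,0,-0.416,0,-0.136,0,0,0,0,-0.554,0,-0.181,0,0,0,0,-0.693,0,-0.227,0,0,0]

```text
t: 1.4
ee_pos: [0.4239, -0.0849, 0.2153]
tool_rot: [-0.558, 0.559, -0.434, 0.434]
wrist_force: [0.8, 0.2, 0.3]
grip_width: 0.999
```

Run:
```python
from h import *
from rig import manip,cams
s=manip.observe();print(s['t'],s['ee_pos'],s['q'].round(2))
plan(s,[.52,.12,.16],down(UY),5)
```

```text
1.4 [ 0.42386527 -0.08491234  0.21526787] [-0.33 -0.18  1.61 -0.    1.71 -0.58]
total turn deg 39.6 shift 0.233 rv [ 0.    -0.692  0.   ] t [-0.1747  0.0552  0.1439]
[0.0, -0.138, 0.0, -0.0349, 0.011, 0.0288, 0.0, 0.0, -0.277, 0.0, -0.0699, 0.0221, 0.0576, 0.0, 0.0, -0.415, 0.0, -0.1048, 0.0331, 0.0864, 0.0, 0.0, -0.553, 0.0, -0.1398, 0.0442, 0.1151, 0.0, 0.0, -0.692, 0.0, -0.1747, 0.0552, 0.1439, 0.0]
```

drive_tool:
  targets: [0,-0.138,0,-0.035,0.011,0.029,0,0,-0.277,0,-0.07,0.022,0.058,0,0,-0.415,0,-0.105,0.033,0.086,0,0,-0.553,0,-0.14,0.044,0.115,0,0,-0.692,0,-0.175,0.055,0.144,0]

```text
t: 2.02
ee_pos: [0.5209, 0.1199, 0.1597]
tool_rot: [-0.672, 0.673, -0.219, 0.218]
wrist_force: [-0.3, 0.2, -0.8]
grip_width: 0.997
```

drive_tool:
  targets: [0,0,0,0,0,0,0]

```text
t: 2.15
ee_pos: [0.5201, 0.1207, 0.1583]
tool_rot: [-0.672, 0.673, -0.22, 0.217]
wrist_force: [-0.2, -0.2, -0.5]
grip_width: 1.0
```

```bash
cat > look.py <<'E'
import sys,pickle
from h import *
from rig import manip,cams
def look(name,cam='wrist'):
    s=manip.observe(); c=cams.calibration(cam); im=cams.snapshot(cam)[:,:,::-1]
    cv2.imwrite(f'pics/{name}.png',im); pickle.dump((c,s),open(f'pics/{name}.pkl','wb'))
    print(name,s['t'],s['ee_pos'].round(4),s['q'].round(2)); return c,s,im
if __name__=='__main__': look(*sys.argv[1:])
E
python3 look.py w1
```

```text
w1 2.15 [0.5201 0.1207 0.1583] [ 0.12  0.07  1.48  0.    1.59 -0.82]
```

View pics/w1.png

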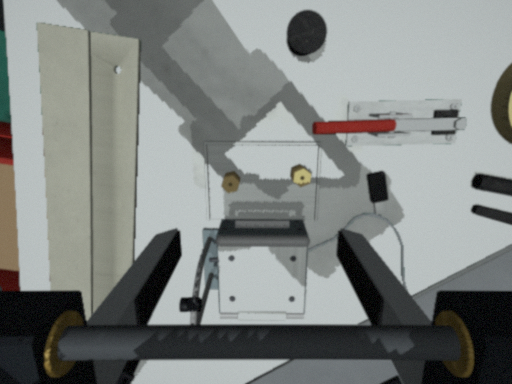

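Run:
```python
import cv2
a=cv2.imread('pics/w1.png')[130:330,160:360]; cv2.imwrite('pics/w1z.png',cv2.resize(a,None,fx=3,fy=3,interpolation=cv2.INTER_CUBIC))
```

```text
(no output)
```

View pics/w1z.png

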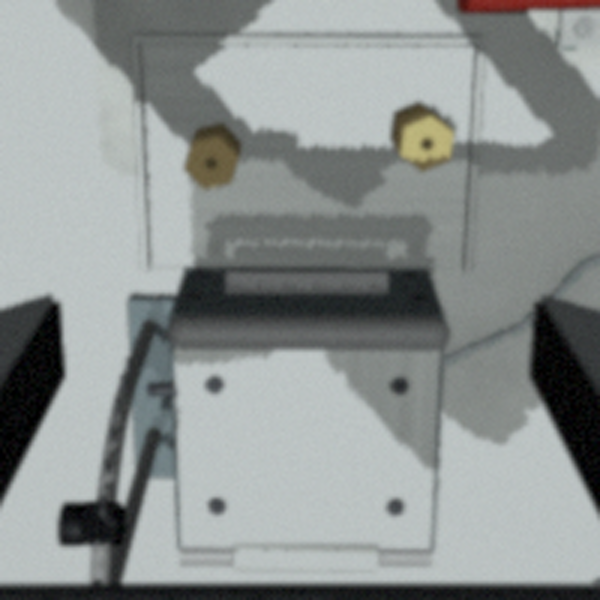

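Run:
```python
from h import *
import pickle
from rig import cams
c,s=pickle.load(open('pics/w1.pkl','rb')); C={n:cams.calibration(n) for n in("top","side")}
W=lambda x,y:(c,160+(x+.5)/3-.5,130+(y+.5)/3-.5)
A=tri(W(427,143),(C['top'],201.05,185.14),(C['side'],256.4,250.6)); B=tri(W(210,162),(C['top'],228.52,200.5),(C['side'],266.4,228.4))
print(A,B); print(tri(W(427,143),(C['side'],256.4,250.6)),tri(W(210,162),(C['side'],266.4,228.4)))
print('plane',plane(*W(427,143),.033),plane(*W(210,162),.029))
P={}
for nm,p,z in (('trayTL',(136,35),.008),('trayTR',(482,36),.008),('trayBL',(149,268),.008),('trayBR',(467,270),.008),('flFL',(178,349),.052),('flFR',(440,349),.052),('flBL',(180,550),.052),('flBR',(433,550),.052),('barL',(173,334),.078),('barR',(446,334),.078)):
    P[nm]=plane(*W(*p),z); print(nm,P[nm].round(4))
d=P['trayTR']-P['trayTL']; print(np.linalg.norm(d),np.degrees(np.arctan2(d[1],d[0]))-90)
d=P['flFR']-P['flFL']; print(np.linalg.norm(d),np.degrees(np.arctan2(d[1],d[0]))-90)
d=P['flBR']-P['flBL']; print(np.linalg.norm(d),np.degrees(np.arctan2(d[1],d[0]))-90)
d=P['barR']-P['barL']; print(np.linalg.norm(d),np.degrees(np.arctan2(d[1],d[0]))-90)
m=lambda *k:np.mean([P[i] for i in k],0)
o1=m('trayTL','trayTR')+UX*(.087+.0425); o2=m('flFL','flFR','flBL','flBR')-UX*(.042-.0435); o3=m('barL','barR')+UX*.053
print(o1,o2,o3)
# side-view checks of front tray lip
```

```text
(array([0.53550876, 0.16097208, 0.03058654]), [np.float64(0.9), np.float64(0.8), np.float64(0.2)]) (array([0.50018804, 0.09986773, 0.02697906]), [np.float64(0.5), np.float64(0.7), np.float64(0.4)])
(array([0.53554281, 0.16185799, 0.03164947]), [np.float64(0.0), np.float64(0.0)]) (array([0.49995694, 0.1004678 , 0.02766356]), [np.float64(0.0), np.float64(0.0)])
plane [0.53517857 0.16189654 0.033     ] [0.4997506  0.10077263 0.029     ]
trayTL [0.4532 0.1027 0.008 ]
trayTR [0.5221 0.1968 0.008 ]
trayBL [0.5213 0.0542 0.008 ]
trayBR [0.5894 0.1466 0.008 ]
flFL [0.5394 0.06   0.052 ]
flFR [0.5888 0.128  0.052 ]
flBL [0.5988 0.0145 0.052 ]
flBR [0.6496 0.0844 0.052 ]
barL [0.527  0.0718 0.078 ]
barR [0.5735 0.1359 0.078 ]
0.11652835168973862 -36.21461273260822
0.08402323225901424 -36.00588347596476
0.08643888307977393 -35.974872100654125
0.07921088824850947 -36.008044806730695
[0.59241794 0.07361882 0.008     ] [0.59536611 0.07082609 0.052     ] [0.59311483 0.07267267 0.078     ]
```

```bash
sed -i 's/^YAW=.*/YAW=np.radians(-36)/' h.py
python3 - <<'E'
from h import *
from rig import manip,cams
s=manip.observe()
plan(s,[.5353,.1617,.06],down(UY),3,115)
plan(s,[.5353,.1617,.013],down(UY),1,115)
E
```

```text
total turn deg 0.2 shift 0.109 rv [ 0.002 -0.003 -0.002] t [-0.0127  0.0991  0.0435]
[0.001, -0.001, -0.001, -0.0042, 0.033, 0.0145, 115.0, 0.002, -0.002, -0.001, -0.0084, 0.0661, 0.029, 115.0, 0.002, -0.003, -0.002, -0.0127, 0.0991, 0.0435, 115.0]
total turn deg 0.2 shift 0.153 rv [ 0.002 -0.003 -0.002] t [-0.0126  0.1461  0.0436]
[0.002, -0.003, -0.002, -0.0126, 0.1461, 0.0436, 115.0]
```

drive_tool:
  targets: [0,0,0,-0.006,0.0,0.022,115,0.002,-0.003,-0.002,-0.0126,0.02,0.0436,115,0.002,-0.003,-0.002,-0.0126,0.06,0.0436,115,0.002,-0.003,-0.002,-0.0126,0.09,0.0436,115,0.002,-0.003,-0.002,-0.0126,0.1,0.0436,115]
  newtons: 25

```text
t: 2.82
ee_pos: [0.5352, 0.1607, 0.0587]
tool_rot: [-0.672, 0.672, -0.22, 0.219]
wrist_force: [-0.5, -0.4, 0.1]
grip_width: 0.552
```

```bash
python3 look.py w2
python3 - <<'E'
from h import *
from rig import manip
s=manip.observe();print(s['grip_width']);plan(s,[.5353,.1617,.013],down(UY),1,115)
E
```

```text
w2 2.825 [0.5352 0.1607 0.0587] [ 0.19  0.18  1.56 -0.    1.4  -0.75]
0.5470755443161646
total turn deg 0.2 shift 0.0455 rv [ 0.    -0.003 -0.   ] t [-0.0005  0.0455  0.0009]
[0.0, -0.003, -0.0, -0.0005, 0.0455, 0.0009, 115.0]
```

View pics/w2.png

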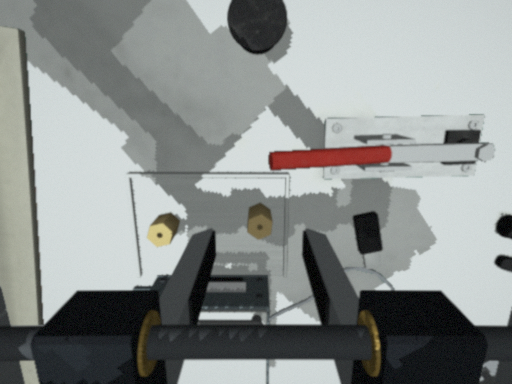

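Run:
```python
from h import *
import pickle
c,s=pickle.load(open('pics/w2.pkl','rb')); c1,s1=pickle.load(open('pics/w1.pkl','rb'))
print(plane(c,260,233,.033),plane(c,159.5,236,.029)); W=lambda x,y:(c1,160+(x+.5)/3-.5,130+(y+.5)/3-.5)
print(tri(W(427,143),(c,260,233)),tri(W(210,162),(c,159.5,236)))
```

```text
[0.53913599 0.15976748 0.033     ] [0.5009553  0.10096038 0.029     ]
(array([0.53296358, 0.16274251, 0.04659308]), [np.float64(1.5), np.float64(1.5)]) (array([0.50046588, 0.10060272, 0.02826272]), [np.float64(0.6), np.float64(0.6)])
```

drive_tool:
  targets: [0,0,0,0,0.018,0.001,115,0,0,0,0,0.036,0.001,115,0,0,0,0,0.045,0.001,115]

```text
t: 3.25
ee_pos: [0.5363, 0.1617, 0.014]
tool_rot: [0.672, -0.672, 0.219, -0.219]
wrist_force: [0.9, 0.1, -0.5]
grip_width: 0.551
```

drive_tool:
  targets: [0,0,0,0,0,0,255,0,0,0,0,0,0,255,0,0,0,0,0,0,255,0,0,0,0,0,0,255]
  newtons: 25

```text
t: 3.75
ee_pos: [0.5375, 0.162, 0.0162]
tool_rot: [0.673, -0.672, 0.218, -0.22]
wrist_force: [-0.4, -1.1, 1.2]
grip_width: 0.204
```

drive_tool:
  targets: [0,0,0,0,0,0,255,0,0,0,0,0,0,255]

```text
t: 4.0
ee_pos: [0.5375, 0.162, 0.0162]
tool_rot: [0.673, -0.672, 0.218, -0.22]
wrist_force: [0.3, 0.6, 3.1]
grip_width: 0.202
```

```bash
python3 look.py w3; python3 -c "
import cv2
a=cv2.imread('pics/w3.png')[180:380,150:370]; cv2.imwrite('pics/w3z.png',cv2.resize(a,None,fx=3,fy=3,interpolation=cv2.INTER_CUBIC))"
```

```text
w3 4.0 [0.5375 0.162  0.0162] [ 0.19  0.22  1.6  -0.    1.31 -0.75]
```

View pics/w3z.png

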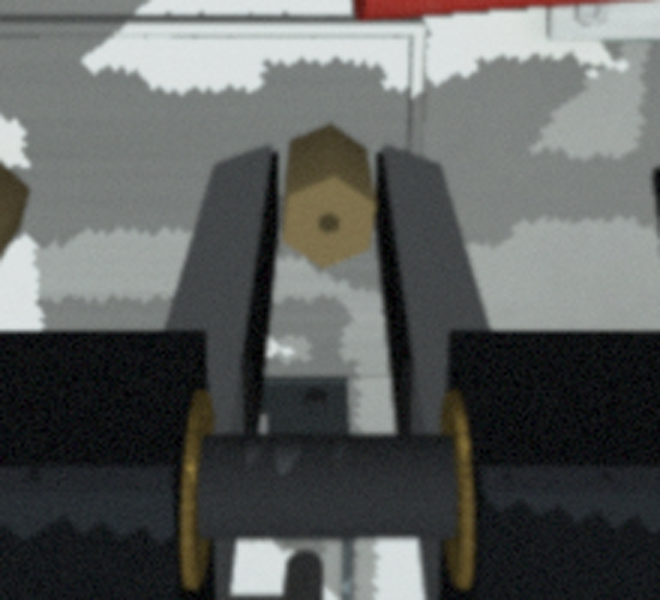

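Run:
```python
from h import *
import pickle
c,s=pickle.load(open('pics/w3.pkl','rb')); Rt=rot(s['tool_rot'])
Z=lambda p:tuple(np.round((np.array(p)-[150,180]+.5)*3-.5))
for o in ([0,0,0],[-.008,0,.0095],[.008,0,.0095],[-.008,-.019,.0095],[.008,-.019,.0095],[0,-.019,0]): print(o,Z(proj(c,s['ee_pos']+Rt.apply(o))))
print(plane(c,150+328.5/3-.5+.17,180+222/3-.5+.17,.033), s['moment'], s['wrist_force'],s['effort'].round(1))
print(Rt.inv().apply(plane(c,150+328.5/3-.5+.17,180+222/3-.5+.17,.033)-s['ee_pos']))
```

```text
[0, 0, 0] (np.float64(324.0), np.float64(193.0))
[-0.008, 0, 0.0095] (np.float64(371.0), np.float64(156.0))
[0.008, 0, 0.0095] (np.float64(371.0), np.float64(229.0))
[-0.008, -0.019, 0.0095] (np.float64(376.0), np.float64(198.0))
[0.008, -0.019, 0.0095] (np.float64(375.0), np.float64(277.0))
[0, -0.019, 0] (np.float64(323.0), np.float64(238.0))
[0.53623429 0.16393986 0.033     ] [-0.01541105 -0.0909785   0.00589435] [0.29144243 0.55224304 3.06807187] [  0.  -35.1 -26.    0.1  -0.    0. ]
[-0.00212139 -0.01685122  0.00092227]
```

drive_tool:
  targets: [0,0,0,0,-0.01,0,255,0,0,0,0,-0.03,0,255,0,0,0,0,-0.06,0,255,0,0,0,0,-0.06,0,255]

```text
t: 4.55
ee_pos: [0.5388, 0.1623, 0.0784]
tool_rot: [0.674, -0.671, 0.216, -0.222]
wrist_force: [0.3, -0.6, -0.2]
grip_width: 0.203
```

```bash
python3 look.py w4; python3 -c "
import cv2
a=cv2.imread('pics/w4.png')[130:380,150:370]; cv2.imwrite('pics/w4z.png',cv2.resize(a,None,fx=2.4,fy=2.4,interpolation=cv2.INTER_CUBIC))"
```

```text
w4 4.55 [0.5388 0.1623 0.0784] [ 0.19  0.17  1.54 -0.    1.43 -0.75]
```

View pics/w4z.png

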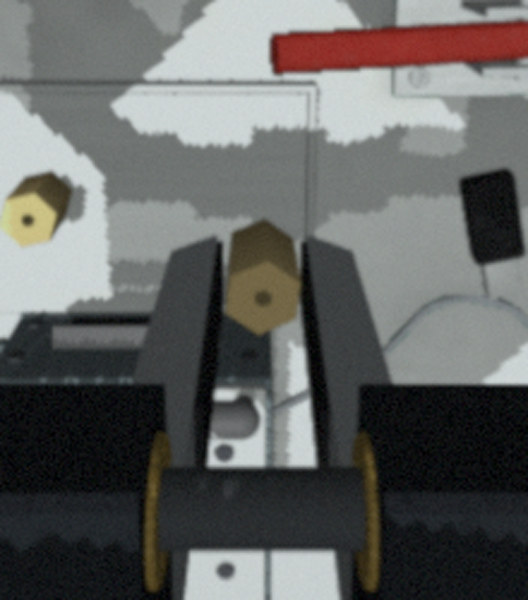

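Run:
```python
from h import *
from rig import manip,cams
s=manip.observe()
yz=np.radians(109); Rt=down([np.cos(yz),np.sin(yz),0])
plan(s,[.539,.162,.19],rot(s['tool_rot']),2,255)
plan(s,[.57,-.186,.19],Rt,8,255)
```

```text
total turn deg 0.0 shift 0.1136 rv [0. 0. 0.] t [ 0.0016 -0.1136  0.0013]
[0.0, 0.0, 0.0, 0.0008, -0.0568, 0.0006, 255.0, 0.0, 0.0, 0.0, 0.0016, -0.1136, 0.0013, 255.0]
total turn deg 55.1 shift 0.3675 rv [-0.002 -0.961  0.005] t [ 0.2316 -0.1137 -0.2617]
[-0.0, -0.12, 0.001, 0.029, -0.0142, -0.0327, 255.0, -0.0, -0.24, 0.001, 0.0579, -0.0284, -0.0654, 255.0, -0.001, -0.361, 0.002, 0.0869, -0.0426, -0.0981, 255.0, -0.001, -0.481, 0.003, 0.1158, -0.0569, -0.1308, 255.0, -0.001, -0.601, 0.003, 0.1448, -0.0711, -0.1636, 255.0, -0.001, -0.721, 0.004, 0.1737, -0.0853, -0.1963, 255.0, -0.001, -0.841, 0.005, 0.2027, -0.0995, -0.229, 255.0, -0.002, -0.961, 0.005, 0.2316, -0.1137, -0.2617, 255.0]
```

drive_tool:
  targets: [0,0,0,0,-0.055,0,255,0,0,0,0,-0.113,0,255,0,-0.12,0,0.03,-0.113,-0.033,255,0,-0.24,0,0.06,-0.113,-0.065,255,0,-0.36,0,0.09,-0.113,-0.098,255]

```text
t: 5.22
ee_pos: [0.5508, 0.0286, 0.1864]
tool_rot: [0.701, -0.701, 0.094, -0.093]
wrist_force: [0.3, 0.1, 0.1]
grip_width: 0.205
```

Run:
```python
from h import *
from rig import manip,cams
s=manip.observe();print(s['ee_pos'],s['grip_width'],s['q'].round(2))
yz=np.radians(109); Rt=down([np.cos(yz),np.sin(yz),0])
plan(s,[.57,-.186,.19],Rt,5,255)
```

```text
[0.55079063 0.02855038 0.18643597] 0.20450016736657337 [-0.05  0.1   1.4   0.    1.65 -1.36]
total turn deg 34.2 shift 0.2154 rv [-0.001 -0.597 -0.   ] t [ 0.0748 -0.0037 -0.202 ]
[-0.0, -0.119, -0.0, 0.015, -0.0007, -0.0404, 255.0, -0.0, -0.239, -0.0, 0.0299, -0.0015, -0.0808, 255.0, -0.0, -0.358, -0.0, 0.0449, -0.0022, -0.1212, 255.0, -0.0, -0.477, -0.0, 0.0598, -0.0029, -0.1616, 255.0, -0.001, -0.597, -0.0, 0.0748, -0.0037, -0.202, 255.0]
```

drive_tool:
  targets: [0,-0.119,0,0.015,0,-0.04,255,0,-0.239,0,0.03,0,-0.081,255,0,-0.358,0,0.045,0,-0.121,255,0,-0.477,0,0.06,0,-0.162,255,0,-0.597,0,0.075,0,-0.202,255]

```text
t: 5.85
ee_pos: [0.5692, -0.1862, 0.186]
tool_rot: [0.698, -0.697, -0.116, 0.117]
wrist_force: [-0.1, -0.1, -0.1]
grip_width: 0.204
```

```bash
python3 look.py w5; python3 look.py t5 top;python3 look.py s5 side;  python3 -c "
import cv2
a=cv2.imread('pics/s5.png')[90:300,130:330]; cv2.imwrite('pics/s5z.png',cv2.resize(a,None,fx=2.8,fy=2.8,interpolation=cv2.INTER_CUBIC))"
```

```text
w5 5.85 [ 0.5692 -0.1862  0.186 ] [-0.41  0.2   1.28  0.    1.66 -2.31]
t5 5.9 [ 0.569  -0.1919  0.1855] [-0.42  0.2   1.28 -0.    1.66 -2.32]
s5 5.95 [ 0.5689 -0.1888  0.1854] [-0.41  0.2   1.28 -0.    1.66 -2.31]
```

View pics/w5.png

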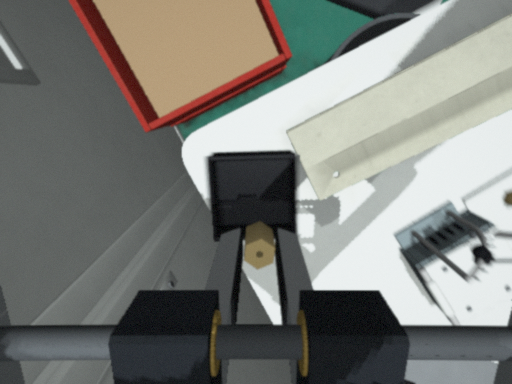

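View pics/s5z.png

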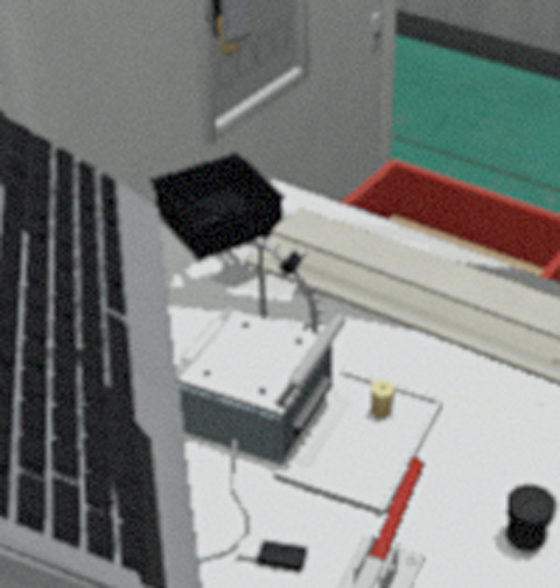

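Run:
```python
from h import *
import pickle
from rig import manip
c,s=pickle.load(open('pics/w5.pkl','rb'))
P=[plane(c,*p,.04) for p in((210,154),(295,152),(298,232),(214,240))]
for p in P: print(p.round(4))
print('ctr',np.mean(P,0),np.degrees(np.arctan2(*(P[1]-P[0])[1::-1])))
s=manip.observe(); yz=np.radians(109); Rt=down([np.cos(yz),np.sin(yz),0])
plan(s,[.57,-.186,.018],Rt,1,255)
```

```text
[ 0.5563 -0.241   0.04  ]
[ 0.5266 -0.1607  0.04  ]
[ 0.6069 -0.1268  0.04  ]
[ 0.6453 -0.2101  0.04  ]
ctr [ 0.58377229 -0.1846534   0.04      ] 110.28670204261772
total turn deg 0.5 shift 0.1678 rv [-0.002 -0.008 -0.   ] t [ 0.0012  0.1678 -0.0002]
[-0.002, -0.008, -0.0, 0.0012, 0.1678, -0.0002, 255.0]
```

drive_tool:
  targets: [0,-0.01,0,0.001,0.04,0,255,0,-0.01,0,0.001,0.08,0,255,0,-0.01,0,0.001,0.12,0,255,0,-0.01,0,0.001,0.15,0,255,0,-0.01,0,0.001,0.16,0,255]

```text
t: 6.62
ee_pos: [0.5692, -0.1823, 0.0249]
tool_rot: [0.698, -0.696, -0.118, 0.12]
wrist_force: [-0.5, 0.2, 0.0]
grip_width: 0.207
```

```bash
python3 look.py w6
```

```text
w6 6.625 [ 0.5692 -0.1823  0.0249] [-0.41  0.29  1.5   0.    1.36 -2.32]
```

View pics/w6.png

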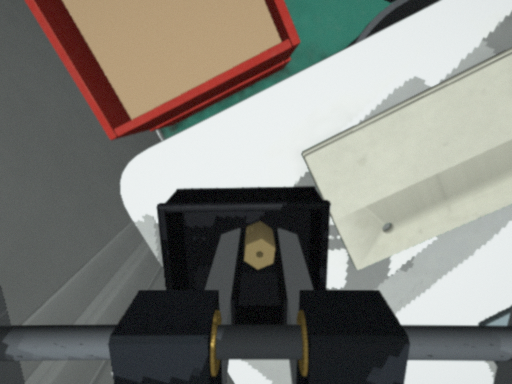

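drive_tool:
  targets: [0,0,0,0,0.006,-0.004,255,0,0,0,0,0.006,-0.004,145,0,0,0,0,0.006,-0.004,145,0,0,0,0,0.006,-0.004,145]

```text
t: 7.18
ee_pos: [0.5732, -0.1887, 0.0233]
tool_rot: [-0.697, 0.697, 0.12, -0.117]
wrist_force: [-0.1, -0.9, -0.2]
grip_width: 0.426
```

drive_tool:
  targets: [0,0,0,0,-0.02,0,145,0,0,0,0,-0.06,0,145,0,0,0,0,-0.11,0,145,0,0,0,0,-0.165,0,145]

```text
t: 7.68
ee_pos: [0.5718, -0.1884, 0.1887]
tool_rot: [0.697, -0.697, -0.119, 0.118]
wrist_force: [0.5, 0.3, -0.4]
grip_width: 0.431
```

```bash
python3 look.py w7
python3 - <<'E'
from h import *
from rig import manip,cams
s=manip.observe()
plan(s,[.50,.1005,.18],down(UY),8,115)
E
```

```text
w7 7.675 [ 0.5718 -0.1884  0.1887] [-0.41  0.21  1.27  0.    1.66 -2.32]
total turn deg 55.3 shift 0.3006 rv [0.004 0.965 0.018] t [0.0247 0.016  0.2992]
[0.0, 0.121, 0.002, 0.0031, 0.002, 0.0374, 115.0, 0.001, 0.241, 0.005, 0.0062, 0.004, 0.0748, 115.0, 0.001, 0.362, 0.007, 0.0093, 0.006, 0.1122, 115.0, 0.002, 0.483, 0.009, 0.0124, 0.008, 0.1496, 115.0, 0.002, 0.603, 0.011, 0.0155, 0.01, 0.187, 115.0, 0.003, 0.724, 0.014, 0.0186, 0.012, 0.2244, 115.0, 0.003, 0.845, 0.016, 0.0216, 0.014, 0.2618, 115.0, 0.004, 0.965, 0.018, 0.0247, 0.016, 0.2992, 115.0]
```

View pics/w7.png

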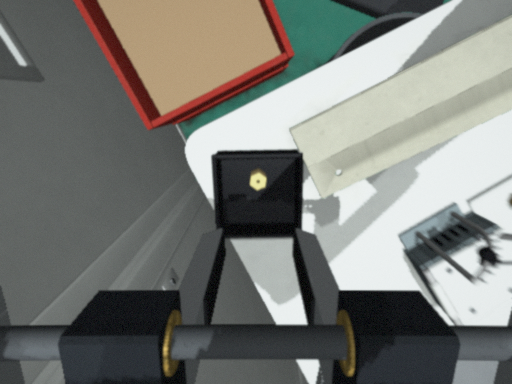

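drive_tool:
  targets: [0,0.121,0,0.003,0,0.037,115,0,0.241,0,0.006,0,0.075,115,0,0.362,0,0.009,0,0.112,115,0,0.483,0,0.012,0,0.15,115,0,0.603,0,0.0155,0,0.187,115]

```text
t: 8.35
ee_pos: [0.5246, -0.0058, 0.1877]
tool_rot: [0.701, -0.7, 0.094, -0.096]
wrist_force: [0.2, -0.1, 0.1]
grip_width: 0.551
```

Run:
```python
from h import *
from rig import manip,cams
s=manip.observe()
plan(s,[.50,.1005,.12],down(UY),4,115)
```

```text
total turn deg 20.5 shift 0.1284 rv [-0.002  0.358  0.003] t [-0.0523  0.0676  0.0958]
[-0.001, 0.09, 0.001, -0.0131, 0.0169, 0.024, 115.0, -0.001, 0.179, 0.002, -0.0262, 0.0338, 0.0479, 115.0, -0.002, 0.269, 0.002, -0.0393, 0.0507, 0.0719, 115.0, -0.002, 0.358, 0.003, -0.0523, 0.0676, 0.0958, 115.0]
```

drive_tool:
  targets: [0,0.09,0,-0.013,0,0.024,115,0,0.179,0,-0.026,0.02,0.048,115,0,0.269,0,-0.039,0.045,0.072,115,0,0.358,0.003,-0.052,0.068,0.096,115,0,0.358,0.003,-0.052,0.068,0.096,115]

```text
t: 8.98
ee_pos: [0.4984, 0.1005, 0.1174]
tool_rot: [0.673, -0.673, 0.217, -0.214]
wrist_force: [-0.7, -0.8, 0.6]
grip_width: 0.55
```

```bash
python3 look.py w8
python3 - <<'E'
from h import *
from rig import manip,cams
s=manip.observe()
plan(s,[.50,.1005,.014],down(UY),1,115)
E
```

```text
w8 8.975 [0.4984 0.1005 0.1174] [ 0.09  0.03  1.6   0.    1.51 -0.86]
total turn deg 0.4 shift 0.105 rv [-0.     0.007 -0.001] t [-0.0002  0.105   0.0009]
[-0.0, 0.007, -0.001, -0.0002, 0.105, 0.0009, 115.0]
```

View pics/w8.png

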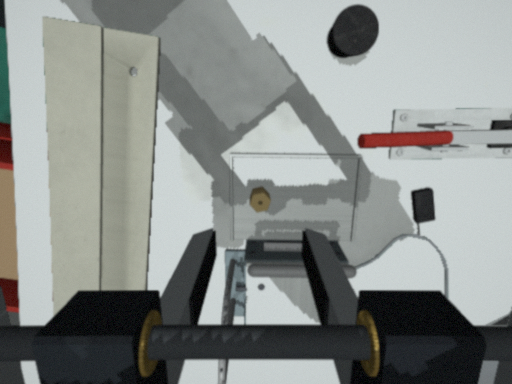

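drive_tool:
  targets: [0,0.007,0,0,0.035,0.001,115,0,0.007,0,0,0.07,0.001,115,0,0.007,0,0,0.095,0.001,115,0,0.007,0,0,0.104,0.001,115,0,0.007,0,0,0.105,0.001,115]

```text
t: 9.65
ee_pos: [0.5017, 0.0998, 0.0151]
tool_rot: [0.673, -0.672, 0.219, -0.22]
wrist_force: [-0.5, -0.2, 0.3]
grip_width: 0.55
```

drive_tool:
  targets: [0,0,0,0,0,0,255,0,0,0,0,0,0,255,0,0,0,0,0,0,255,0,0,0,0,0,0,255]

```text
t: 10.15
ee_pos: [0.5011, 0.1004, 0.0148]
tool_rot: [0.673, -0.672, 0.219, -0.219]
wrist_force: [0.1, 0.5, 1.6]
grip_width: 0.205
```

drive_tool:
  targets: [0,0,0,0,-0.01,0,255,0,0,0,0,-0.03,0,255,0,0,0,0,-0.07,0,255,0,0,0,0,-0.12,0,255,0,0,0,0,-0.17,0,255]

```text
t: 10.78
ee_pos: [0.5005, 0.1001, 0.1864]
tool_rot: [0.673, -0.672, 0.219, -0.219]
wrist_force: [1.3, 0.4, 1.0]
grip_width: 0.205
```

```bash
python3 look.py w9
python3 - <<'E'
from h import *
from rig import manip,cams
s=manip.observe()
yz=np.radians(109); Rt=down([np.cos(yz),np.sin(yz),0])
plan(s,[.604,-.174,.19],Rt,8,255)
E
```

```text
w9 10.775 [0.5005 0.1001 0.1864] [ 0.09  0.    1.5   0.    1.64 -0.85]
total turn deg 55.1 shift 0.2921 rv [-0.005 -0.962  0.014] t [ 0.2424  0.0055 -0.1628]
[-0.001, -0.12, 0.002, 0.0303, 0.0007, -0.0204, 255.0, -0.001, -0.241, 0.004, 0.0606, 0.0014, -0.0407, 255.0, -0.002, -0.361, 0.005, 0.0909, 0.002, -0.0611, 255.0, -0.003, -0.481, 0.007, 0.1212, 0.0027, -0.0814, 255.0, -0.003, -0.601, 0.009, 0.1515, 0.0034, -0.1018, 255.0, -0.004, -0.722, 0.011, 0.1818, 0.0041, -0.1221, 255.0, -0.005, -0.842, 0.013, 0.2121, 0.0048, -0.1425, 255.0, -0.005, -0.962, 0.014, 0.2424, 0.0055, -0.1628, 255.0]
```

View pics/w9.png

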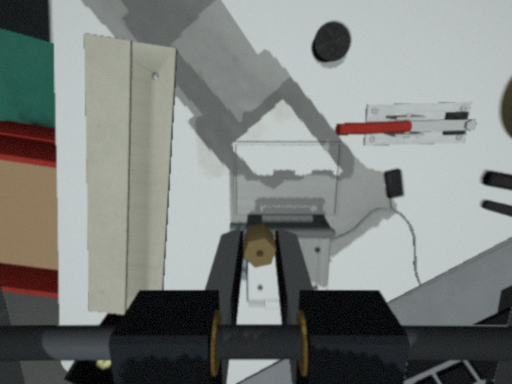

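Spacer held, tray empty. Carry over to the tote.

drive_tool:
  targets: [0,-0.12,0,0.03,0,-0.02,255,0,-0.24,0,0.061,0,-0.041,255,0,-0.36,0,0.091,0,-0.061,255,0,-0.481,0,0.121,0,-0.081,255,0,-0.601,0,0.152,0,-0.102,255]

```text
t: 11.45
ee_pos: [0.5637, -0.0729, 0.1845]
tool_rot: [0.708, -0.706, 0.009, -0.009]
wrist_force: [-0.1, -0.3, -0.7]
grip_width: 0.203
```

Run:
```python
from h import *
from rig import manip,cams
s=manip.observe()
yz=np.radians(109); Rt=down([np.cos(yz),np.sin(yz),0])
plan(s,[.604,-.176,.14],Rt,5,255)
```

```text
total turn deg 20.5 shift 0.1193 rv [-0.002 -0.357  0.001] t [ 0.0429  0.0443 -0.1021]
[-0.0, -0.071, 0.0, 0.0086, 0.0089, -0.0204, 255.0, -0.001, -0.143, 0.0, 0.0172, 0.0177, -0.0408, 255.0, -0.001, -0.214, 0.001, 0.0257, 0.0266, -0.0612, 255.0, -0.001, -0.286, 0.001, 0.0343, 0.0355, -0.0817, 255.0, -0.002, -0.357, 0.001, 0.0429, 0.0443, -0.1021, 255.0]
```

drive_tool:
  targets: [0,-0.09,0,0.011,0,-0.026,255,0,-0.178,0,0.021,0,-0.051,255,0,-0.268,0,0.032,0,-0.077,255,0,-0.357,0,0.043,0.02,-0.102,255,0,-0.357,0,0.043,0.044,-0.102,255]

```text
t: 12.08
ee_pos: [0.6041, -0.1773, 0.14]
tool_rot: [0.698, -0.698, -0.115, 0.114]
wrist_force: [-0.3, 0.6, -0.7]
grip_width: 0.203
```

drive_tool:
  targets: [0,0,0,0,0,0,255]

```text
t: 12.2
ee_pos: [0.6019, -0.1748, 0.1373]
tool_rot: [0.699, -0.696, -0.113, 0.116]
wrist_force: [-0.4, 0.4, -0.9]
grip_width: 0.202
```

```bash
python3 look.py w10
python3 - <<'E'
from h import *
from rig import manip,cams
s=manip.observe()
yz=np.radians(109); Rt=down([np.cos(yz),np.sin(yz),0])
plan(s,[.604,-.176,.021],Rt,5,255)
E
```

```text
w10 12.2 [ 0.6019 -0.1748  0.1373] [-0.37  0.28  1.28  0.    1.59 -2.27]
total turn deg 0.3 shift 0.1182 rv [-0.003 -0.004 -0.001] t [ 0.0009  0.1182 -0.0019]
[-0.001, -0.001, -0.0, 0.0002, 0.0236, -0.0004, 255.0, -0.001, -0.002, -0.0, 0.0004, 0.0473, -0.0007, 255.0, -0.002, -0.003, -0.001, 0.0005, 0.0709, -0.0011, 255.0, -0.002, -0.004, -0.001, 0.0007, 0.0945, -0.0015, 255.0, -0.003, -0.004, -0.001, 0.0009, 0.1182, -0.0019, 255.0]
```

View pics/w10.png

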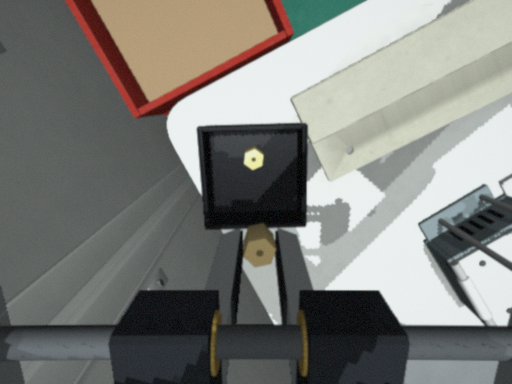

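Run:
```python
from h import *
import pickle
c,s=pickle.load(open('pics/w10.pkl','rb')); Rt=rot(s['tool_rot'])
P=[plane(c,*p,.04) for p in((199,127),(307,125),(306,225),(207,229))]
f=lambda p:(Rt.inv().apply(p-s['ee_pos'])*1e3).round(1)
for p in P: print(p.round(4),f(p))
print('ctr',f(np.mean(P,0)),'spacer',f(plane(c,254,159,.032)))
```

```text
[ 0.5597 -0.2401  0.04  ] [-60.6  97.3 -48.8]
[ 0.5292 -0.155   0.04  ] [-62.2  97.7  41.5]
[ 0.6131 -0.1236  0.04  ] [27.4 97.4 44.4]
[ 0.6457 -0.2083  0.04  ] [ 31.1  97.  -46.3]
ctr [-16.1  97.3  -2.3] spacer [-32.1 105.4  -3. ]
```

drive_tool:
  targets: [0,0,0,-0.001,0.04,-0.002,255,0,0,0,-0.001,0.08,-0.002,255,0,0,0,-0.001,0.105,-0.002,255,0,0,0,-0.001,0.117,-0.002,255,0,0,0,-0.001,0.117,-0.002,255]

```text
t: 12.88
ee_pos: [0.6033, -0.1769, 0.0235]
tool_rot: [0.698, -0.697, -0.116, 0.115]
wrist_force: [0.9, -0.0, 0.5]
grip_width: 0.203
```

drive_tool:
  targets: [0,0,0,0,0,0,145,0,0,0,0,0,0,145,0,0,0,0,0,0,145]

```text
t: 13.25
ee_pos: [0.6036, -0.1773, 0.0239]
tool_rot: [0.698, -0.697, -0.116, 0.115]
wrist_force: [-0.2, 0.1, -0.0]
grip_width: 0.428
```

drive_tool:
  targets: [0,0,0,0,-0.02,0,145,0,0,0,0,-0.06,0,145,0,0,0,0,-0.11,0,145,0,0,0,0,-0.165,0,145]

```text
t: 13.75
ee_pos: [0.6027, -0.1773, 0.1907]
tool_rot: [0.698, -0.697, -0.115, 0.115]
wrist_force: [0.4, 0.1, 0.1]
grip_width: 0.428
```

```bash
python3 look.py w11
python3 - <<'E'
from h import *
from rig import manip,cams
s=manip.observe();print(s['q'])
bar=np.array([.593,.0725,0])-.053*UX+[0,0,.078]; print(bar)
plan(s,bar+[0,0,.10],down(UX),15,145)
E
```

```text
w11 13.75 [ 0.6027 -0.1773  0.1907] [-0.38  0.27  1.19  0.    1.68 -2.27]
[-3.77135741e-01  2.59028345e-01  1.18136578e+00  1.48407992e-03
  1.68467652e+00 -2.27495641e+00]
[0.5501221  0.10365262 0.078     ]
total turn deg 144.7 shift 0.2888 rv [-0.013  2.526  0.018] t [0.0373 0.021  0.2856]
[-0.001, 0.168, 0.001, 0.0025, 0.0014, 0.019, 145.0, -0.002, 0.337, 0.002, 0.005, 0.0028, 0.0381, 145.0, -0.003, 0.505, 0.004, 0.0075, 0.0042, 0.0571, 145.0, -0.004, 0.674, 0.005, 0.0099, 0.0056, 0.0762, 145.0, -0.004, 0.842, 0.006, 0.0124, 0.007, 0.0952, 145.0, -0.005, 1.01, 0.007, 0.0149, 0.0084, 0.1142, 145.0, -0.006, 1.179, 0.008, 0.0174, 0.0098, 0.1333, 145.0, -0.007, 1.347, 0.009, 0.0199, 0.0112, 0.1523, 145.0, -0.008, 1.516, 0.011, 0.0224, 0.0126, 0.1714, 145.0, -0.009, 1.684, 0.012, 0.0249, 0.014, 0.1904, 145.0, -0.01, 1.853, 0.013, 0.0274, 0.0154, 0.2095, 145.0, -0.011, 2.021, 0.014, 0.0298, 0.0168, 0.2285, 145.0, -0.011, 2.189, 0.015, 0.0323, 0.0182, 0.2475, 145.0, -0.012, 2.358, 0.016, 0.0348, 0.0196, 0.2666, 145.0, -0.013, 2.526, 0.018, 0.0373, 0.021, 0.2856, 145.0]
```

View pics/w11.png

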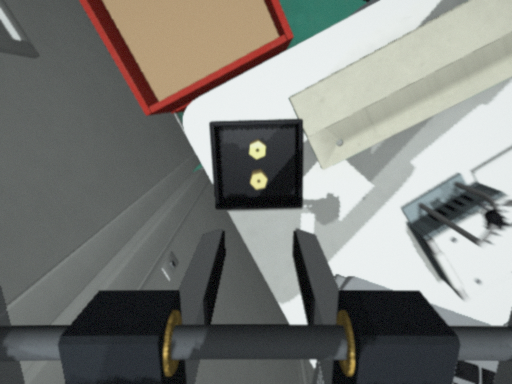

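drive_tool:
  targets: [0,0.168,0,0.002,0,0.019,145,0,0.337,0,0.005,0,0.038,145,0,0.505,0,0.007,0,0.057,145,0,0.674,0,0.01,0,0.076,145,0,0.842,0,0.012,0,0.095,145]

```text
t: 14.42
ee_pos: [0.584, -0.0831, 0.1897]
tool_rot: [0.684, -0.683, 0.181, -0.183]
wrist_force: [-0.7, 0.0, -0.4]
grip_width: 0.431
```

Run:
```python
from h import *
from rig import manip,cams
s=manip.observe();print(s['q'].round(2))
u=np.array([.593,.0725,0])
plan(s,u-.015*UX-.06*UY+[0,0,.19],down(UY),5,145)
```

```text
[-0.24  0.18  1.3   0.    1.66 -1.29]
total turn deg 6.2 shift 0.122 rv [-0.002  0.108  0.001] t [-0.0909 -0.0003  0.0814]
[-0.0, 0.022, 0.0, -0.0182, -0.0001, 0.0163, 145.0, -0.001, 0.043, 0.001, -0.0364, -0.0001, 0.0326, 145.0, -0.001, 0.065, 0.001, -0.0545, -0.0002, 0.0488, 145.0, -0.002, 0.086, 0.001, -0.0727, -0.0002, 0.0651, 145.0, -0.002, 0.108, 0.001, -0.0909, -0.0003, 0.0814, 145.0]
```

drive_tool:
  targets: [0,0.03,0,-0.022,0,0.02,145,0,0.06,0,-0.045,0,0.04,145,0,0.09,0,-0.068,0,0.061,145,0,0.108,0,-0.091,0,0.081,145,0,0.108,0,-0.091,0,0.081,145]

```text
t: 15.05
ee_pos: [0.5444, 0.0333, 0.19]
tool_rot: [0.674, -0.673, 0.215, -0.216]
wrist_force: [1.2, 0.5, -0.1]
grip_width: 0.431
```

```bash
python3 look.py w12;python3 look.py s12 side; python3 -c "
import cv2
a=cv2.imread('pics/w12.png')[100:300,160:360]; cv2.imwrite('pics/w12z.png',cv2.resize(a,None,fx=3,fy=3,interpolation=cv2.INTER_CUBIC))
a=cv2.imread('pics/side0.png')[165:245,185:285]; cv2.imwrite('pics/s0z.png',cv2.resize(a,None,fx=6,fy=6,interpolation=cv2.INTER_CUBIC))"
```

```text
w12 15.05 [0.5444 0.0333 0.19  ] [-0.04  0.08  1.41  0.    1.65 -0.99]
s12 15.1 [0.5447 0.0321 0.1897] [-0.05  0.08  1.41  0.    1.65 -1.  ]
```

View pics/w12z.png

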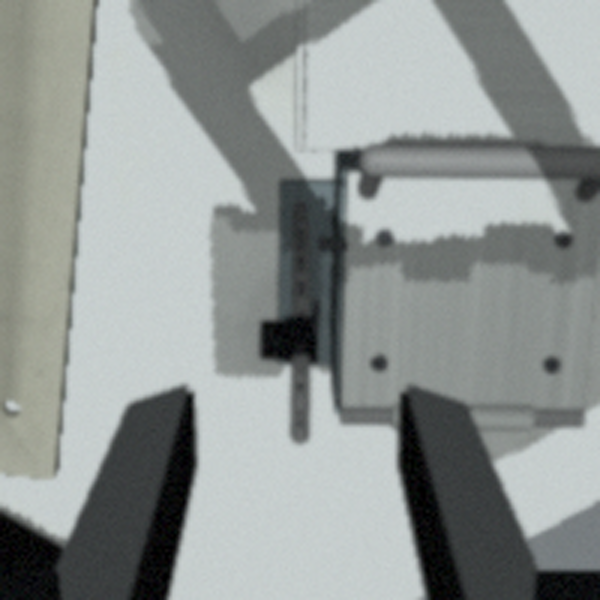

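View pics/s0z.png

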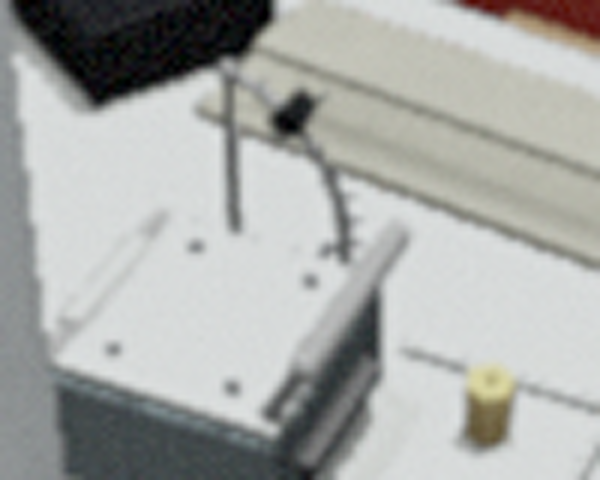

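Run:
```python
from h import *
from rig import cams,manip
C={n:cams.calibration(n) for n in("top","side")}
print(tri((C['top'],103,125),(C['side'],200,302)),tri((C['top'],315,124),(C['side'],176,155)))
print(tri((C['top'],94,31),(C['side'],80,255)),tri((C['top'],321,36),(C['side'],112,122)))
# tilt view candidates
u=np.array([.593,.0725,0]); s=manip.observe()
c=cams.calibration('wrist'); R0=rot(s['tool_rot']); off=R0.inv().apply(c['origin']-s['ee_pos']); Rc=R0.inv()*rot(c['rotation'])
U=np.c_[UX,UY,[0,0,1]]
w=lambda p:u+U@np.array(p)
for nm,Rt,p in(('A',down(UX)*R.from_rotvec([0,0,-.5]),w([-.02,.0,.17])),('B',down(UX)*R.from_rotvec([0,0,-.5]),w([-.06,.02,.16]))):
    o=p+Rt.apply(off); q=(Rt*Rc).as_quat(); cc=dict(c,origin=o,rotation=[q[3],*q[:3]])
    print(nm,p.round(3),'cam',o.round(3),'unit',(U.T@(o-u)).round(3),[np.round(proj(cc,w([.042-r*np.cos(a),-.054,.05+r*np.sin(a)]))) for a in(.4,.7,1.) for r in (.055,.09)])
```

```text
(array([0.65306343, 0.34106684, 0.13599384]), [np.float64(5.5), np.float64(5.5)]) (array([ 0.65771506, -0.08666688,  0.11075595]), [np.float64(7.8), np.float64(7.8)])
(array([0.79329465, 0.32182499, 0.24100536]), [np.float64(1.6), np.float64(1.6)]) (array([ 0.78755004, -0.08623228,  0.21124701]), [np.float64(1.1), np.float64(1.1)])
A [0.577 0.084 0.17 ] cam [0.671 0.213 0.287] unit [-0.019  0.159  0.287] [array([270., 193.]), array([235., 203.]), array([280., 204.]), array([250., 223.]), array([294., 213.]), array([274., 240.])]
B [0.556 0.124 0.16 ] cam [0.65  0.252 0.277] unit [-0.059  0.179  0.277] [array([312., 215.]), array([278., 226.]), array([323., 226.]), array([296., 246.]), array([338., 236.]), array([321., 264.])]
```

```bash
cat >> h.py <<'E'
u0=np.array([.593,.0725,0]); U=np.c_[UX,UY,[0,0,1.]]
w=lambda p:u0+U@np.array(p)
tou=lambda p:U.T@(np.array(p)-u0)
E
python3 - <<'E'
from h import *
from rig import manip,cams
s=manip.observe()
plan(s,w([-.055,-.02,.19]),down(UX),10,145)
E
```

```text
total turn deg 90.4 shift 0.0578 rv [-2.000e-03  1.577e+00 -1.000e-03] t [-0.04   -0.0006  0.0417]
[-0.0, 0.158, -0.0, -0.004, -0.0001, 0.0042, 145.0, -0.0, 0.315, -0.0, -0.008, -0.0001, 0.0083, 145.0, -0.001, 0.473, -0.0, -0.012, -0.0002, 0.0125, 145.0, -0.001, 0.631, -0.0, -0.016, -0.0002, 0.0167, 145.0, -0.001, 0.788, -0.0, -0.02, -0.0003, 0.0209, 145.0, -0.001, 0.946, -0.0, -0.024, -0.0004, 0.025, 145.0, -0.002, 1.104, -0.0, -0.028, -0.0004, 0.0292, 145.0, -0.002, 1.262, -0.0, -0.032, -0.0005, 0.0334, 145.0, -0.002, 1.419, -0.001, -0.036, -0.0005, 0.0376, 145.0, -0.002, 1.577, -0.001, -0.04, -0.0006, 0.0417, 145.0]
```

drive_tool:
  targets: [0,0.16,0,-0.004,0,0.004,145,0,0.32,0,-0.008,0,0.008,145,0,0.48,0,-0.012,0,0.012,145,0,0.64,0,-0.016,0,0.017,145,0,0.8,0,-0.02,0,0.021,145]

```text
t: 15.78
ee_pos: [0.5411, 0.0593, 0.1886]
tool_rot: [0.534, -0.534, 0.464, -0.463]
wrist_force: [-0.3, -0.0, 0.1]
grip_width: 0.427
```

Run:
```python
from h import *
from rig import manip,cams
s=manip.observe();print(s['q'].round(2))
plan(s,w([-.055,-.02,.19]),down(UX),5,145)
```

```text
[ 0.    0.08  1.41  0.    1.65 -0.14]
total turn deg 44.1 shift 0.0297 rv [-0.     0.769 -0.001] t [-0.0297 -0.0014 -0.0002]
[-0.0, 0.154, -0.0, -0.0059, -0.0003, -0.0, 145.0, -0.0, 0.308, -0.001, -0.0119, -0.0006, -0.0001, 145.0, -0.0, 0.462, -0.001, -0.0178, -0.0008, -0.0001, 145.0, -0.0, 0.616, -0.001, -0.0238, -0.0011, -0.0001, 145.0, -0.0, 0.769, -0.001, -0.0297, -0.0014, -0.0002, 145.0]
```

drive_tool:
  targets: [0,0.154,0,-0.006,0,0,145,0,0.308,0,-0.012,0,0,145,0,0.462,0,-0.018,0,0,145,0,0.616,0,-0.024,0,0,145,0,0.769,0,-0.03,0,0,145]

```text
t: 16.4
ee_pos: [0.5367, 0.089, 0.1886]
tool_rot: [0.322, -0.321, 0.63, -0.63]
wrist_force: [-0.2, -0.9, -0.5]
grip_width: 0.43
```

```bash
python3 look.py w13
python3 - <<'E'
from h import *
from rig import manip,cams
s=manip.observe();print(s['q'].round(2))
plan(s,w([-.06,-.02,.17]),down(UX)*R.from_rotvec([0,0,-.5]),4,145)
E
```

```text
w13 16.4 [0.5367 0.089  0.1886] [0.06 0.08 1.41 0.   1.65 0.69]
[0.06 0.08 1.41 0.   1.65 0.69]
total turn deg 28.8 shift 0.0191 rv [ 0.001 -0.002 -0.502] t [ 0.0008  0.0186 -0.0043]
[0.0, -0.0, -0.125, 0.0002, 0.0047, -0.0011, 145.0, 0.0, -0.001, -0.251, 0.0004, 0.0093, -0.0022, 145.0, 0.001, -0.001, -0.376, 0.0006, 0.014, -0.0032, 145.0, 0.001, -0.002, -0.502, 0.0008, 0.0186, -0.0043, 145.0]
```

View pics/w13.png

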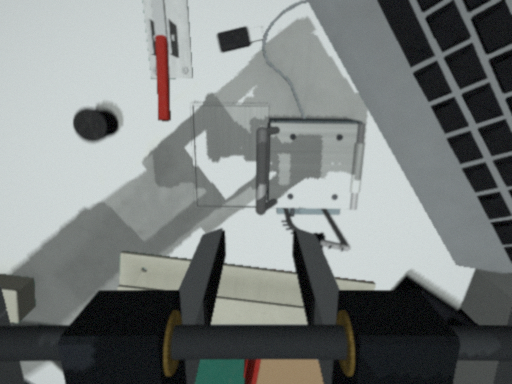

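drive_tool:
  targets: [0,0,-0.125,0,0.005,-0.001,145,0,0,-0.25,0,0.009,-0.002,145,0,0,-0.375,0,0.014,-0.003,145,0,0,-0.5,0,0.019,-0.004,145,0,0,-0.5,0,0.019,-0.004,145]

```text
t: 17.08
ee_pos: [0.5331, 0.0929, 0.1662]
tool_rot: [-0.157, 0.471, -0.53, 0.687]
wrist_force: [-0.0, 0.7, -0.5]
grip_width: 0.434
```

```bash
python3 look.py w14; python3 -c "
import cv2
a=cv2.imread('pics/w14.png')[150:310,210:410]; cv2.imwrite('pics/w14z.png',cv2.resize(a,None,fx=4,fy=3.7,interpolation=cv2.INTER_CUBIC))"
```

```text
w14 17.075 [0.5331 0.0929 0.1662] [ 0.26  0.39  1.17 -0.33  1.97  0.81]
```

View pics/w14.png

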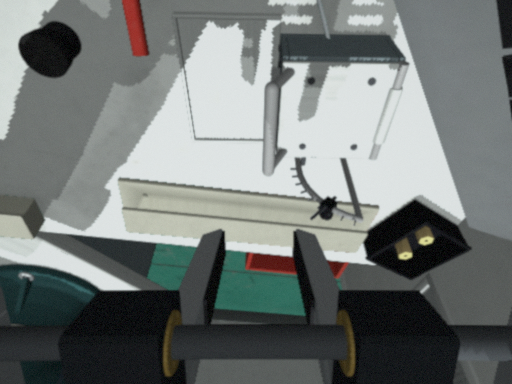

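View pics/w14z.png

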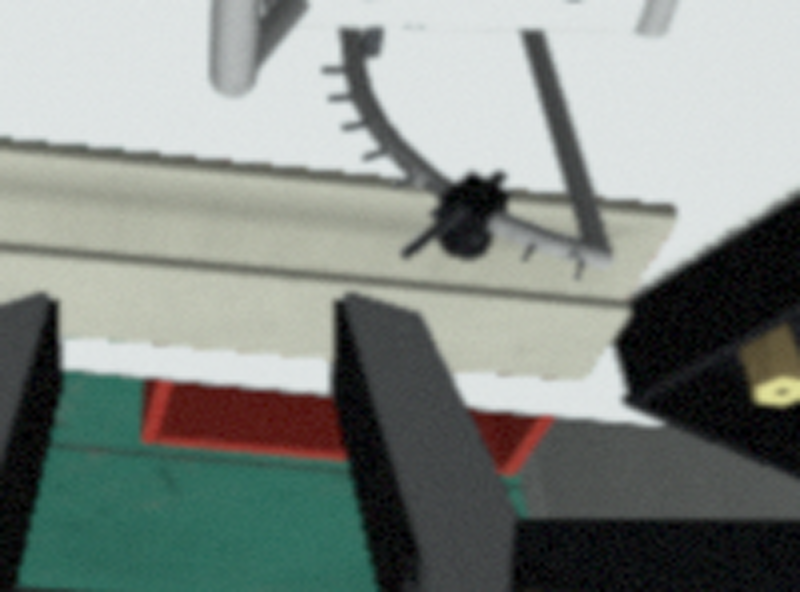

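Run:
```python
from h import *
import pickle
c,s=pickle.load(open('pics/w14.pkl','rb'))
Z=lambda x,y:(210+(x+.5)/4-.5,150+(y+.5)/3.7-.5)
def ony(c,uv,y):
    o,d=ray(c,*uv);o=tou(o);d=U.T@d;return o+d*(y-o[1])/d[1]
def rep(nm,xy,y):
    p=ony(c,Z(*xy),y); d=p-[.042,0,.05]; print(nm,(p*1e3).round(1),'r',round(1e3*np.hypot(d[0],d[2]),1),'ang',round(np.arctan2(d[2],-d[0]),3))
    return p
a=rep('tip',(403,256),-.054);b=rep('inner',(505,175),-.054);d=a-b;print('needle len',np.linalg.norm(d),'dir ang',np.arctan2(d[2],-d[0]))
for p in((350,40),(358,85),(410,165),(605,250),(540,235),(470,205)): rep('arc',p,-.058)
for nm,xy in(('pinend',(375,48)),('pin',(372,35))): rep(nm,xy,-.05)
for p in((323,70),(330,97),(343,127),(363,157),(530,258),(578,272)): rep('tick',p,-.058)
```

```text
tip [-20.5 -54.  115.7] r 90.6 ang 0.81
inner [  3.7 -54.   91. ] r 56.1 ang 0.82
needle len 0.03453484996020988 dir ang 0.7945158244830092
arc [-24.4 -58.   37.8] r 67.5 ang -0.181
arc [-23.9 -58.   55.7] r 66.2 ang 0.086
arc [-15.  -58.   84.1] r 66.4 ang 0.538
arc [ 21.6 -58.  109.9] r 63.3 ang 1.243
arc [  9.2 -58.  105.7] r 64.6 ang 1.039
arc [ -3.8 -58.   96.8] r 65.5 ang 0.795
pinend [-20.4 -50.   50.8] r 62.4 ang 0.013
pin [-20.6 -50.   45.7] r 62.8 ang -0.069
tick [-31.7 -58.   50. ] r 73.7 ang 0.0
tick [-30.8 -58.   60.3] r 73.5 ang 0.141
tick [-28.6 -58.   71.2] r 73.7 ang 0.292
tick [-25.  -58.   81.5] r 74.1 ang 0.44
tick [  6.  -58.  112.5] r 72.1 ang 1.048
tick [ 14.8 -58.  116.3] r 71.6 ang 1.182
```

Run:
```python
from h import *
from rig import manip,cams
s=manip.observe()
plan(s,w([-.053,0,.14]),down(UX),4,165)
```

```text
total turn deg 28.6 shift 0.0346 rv [0.001 0.009 0.499] t [-0.0301  0.0153  0.0073]
[0.0, 0.002, 0.125, -0.0075, 0.0038, 0.0018, 165.0, 0.001, 0.005, 0.25, -0.0151, 0.0077, 0.0036, 165.0, 0.001, 0.007, 0.375, -0.0226, 0.0115, 0.0054, 165.0, 0.001, 0.009, 0.499, -0.0301, 0.0153, 0.0073, 165.0]
```

drive_tool:
  targets: [0,0.002,0.125,-0.0075,0.004,0.002,165,0,0.005,0.25,-0.015,0.008,0.004,165,0,0.007,0.375,-0.0226,0.0115,0.0054,165,0,0.009,0.499,-0.03,0.015,0.007,165,0,0.009,0.499,-0.03,0.015,0.007,165]

```text
t: 17.75
ee_pos: [0.549, 0.1014, 0.1439]
tool_rot: [-0.321, 0.318, -0.63, 0.632]
wrist_force: [-0.5, 0.4, 0.0]
grip_width: 0.356
```

```bash
python3 look.py w15
python3 - <<'E'
from h import *
from rig import manip,cams
s=manip.observe(); print(tou(s['ee_pos']))
plan(s,w([-.053,0,.06]),down(UX),1,165)
E
```

```text
w15 17.75 [0.549  0.1014 0.1439] [ 0.08  0.12  1.45 -0.    1.56  0.72]
[-0.0526594  -0.00150218  0.14377845]
total turn deg 0.3 shift 0.0838 rv [-0.004 -0.004 -0.001] t [-0.0014  0.0838 -0.0007]
[-0.004, -0.004, -0.001, -0.0014, 0.0838, -0.0007, 165.0]
```

View pics/w15.png

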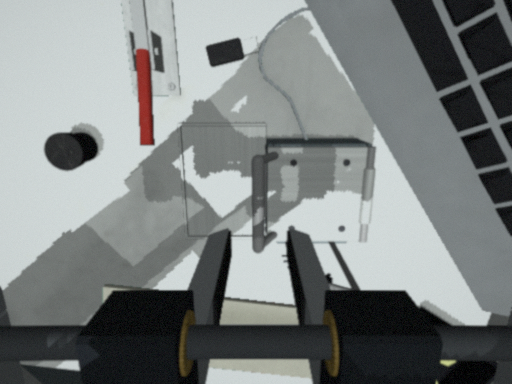

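Run:
```python
from h import *
import pickle
c,s=pickle.load(open('pics/w15.pkl','rb')); c1,s1=pickle.load(open('pics/w1.pkl','rb'))
for p in((259,157),(259.5,249)): print((tou(plane(c,*p,.078))*1e3).round(1))
W=lambda x,y:(c1,160+(x+.5)/3-.5,130+(y+.5)/3-.5)
for a,b in(((259.5,249),(173,334)),((259,157),(446,334))):
    x,e=tri((c,*a),W(*b)); print((tou(x)*1e3).round(1),e)
```

```text
[-52.7  39.2  78. ]
[-52.7 -37.6  78. ]
[-52.4 -39.3  75.6] [np.float64(0.6), np.float64(0.6)]
[-52.9  39.5  78.4] [np.float64(0.3), np.float64(0.3)]
```

drive_tool:
  targets: [-0.004,-0.004,0,-0.001,0.03,-0.001,165,-0.004,-0.004,0,-0.001,0.06,-0.001,165,-0.004,-0.004,0,-0.001,0.078,-0.001,165,-0.004,-0.004,0,-0.001,0.082,-0.001,165]
  newtons: 15

```text
t: 18.3
ee_pos: [0.5492, 0.1056, 0.0588]
tool_rot: [0.321, -0.323, 0.631, -0.628]
wrist_force: [0.7, 0.3, -0.2]
grip_width: 0.353
```

drive_tool:
  targets: [0,0,0,0,0,0,255,0,0,0,0,0,0,255,0,0,0,0,0,0,255,0,0,0,0,0,0,255]
  newtons: 20

```text
t: 18.8
ee_pos: [0.5511, 0.105, 0.0612]
tool_rot: [0.323, -0.321, 0.63, -0.63]
wrist_force: [2.8, -0.6, 2.2]
grip_width: 0.099
```

Run:
```python
from h import *
from rig import manip
s=manip.observe(); print(tou(s['ee_pos']),s['grip_width']*94,s['wrist_force'],s['moment'])
f=lambda a:np.array([-.095*np.cos(a)+.028*np.sin(a),.095*np.sin(a)+.028*np.cos(a)])
R0=rot(s['tool_rot'])
for a in np.r_[np.arange(.1,.75,.1),.75,.8,.81,.82]:
    d=f(a)-f(0); print(round(a,2),(R0.inv().apply(U@np.array([d[0],0,d[1]]))).round(4))
```

```text
[-0.0529691   0.00168454  0.06115875] 9.345829820025926 [ 2.78061213 -0.62766838  2.20618637] [-0.29157131 -0.53657729 -0.02835877]
0.1 [-0.     -0.0093  0.0033]
0.2 [-0.     -0.0183  0.0075]
0.3 [-0.     -0.0268  0.0125]
0.4 [-0.     -0.0348  0.0184]
0.5 [-0.     -0.0421  0.0251]
0.6 [-0.     -0.0487  0.0324]
0.7 [-0.     -0.0546  0.0404]
0.75 [-0.     -0.0572  0.0446]
0.8 [-0.     -0.0596  0.049 ]
0.81 [-0.     -0.0601  0.0498]
0.82 [-0.     -0.0605  0.0507]
```

drive_tool:
  targets: [0,0,0,0,-0.0093,0.0033,255,0,0,0,0,-0.0183,0.0075,255,0,0,0,0,-0.0268,0.0125,255,0,0,0,0,-0.0348,0.0184,255,0,0,0,0,-0.0421,0.0251,255]

```text
t: 19.42
ee_pos: [0.5691, 0.0917, 0.1025]
tool_rot: [0.321, -0.323, 0.632, -0.627]
wrist_force: [-0.8, 5.0, 0.8]
grip_width: 0.099
```

```bash
cat > ang.py <<'E'
from h import *
from rig import manip
from scipy.optimize import brentq
s=manip.observe(); R0=rot(s['tool_rot']); g=s['ee_pos']-R0.apply([0,.0188,0]); p=tou(g)-[.042,0,.05]
a=np.arctan2(p[2],-p[0])-np.arctan2(.028,.095)
print('t',s['t'],'ee unit',tou(s['ee_pos']).round(4),'r',np.hypot(p[0],p[2]).round(4),'(exp .0990) angle',a.round(3),'F',s['wrist_force'].round(1),'M',s['moment'].round(2),'gw',(s['grip_width']*94).round(1),'q',s['q'].round(2))
import sys
if len(sys.argv)>1:
    f=lambda a:np.array([-.095*np.cos(a)+.028*np.sin(a),.095*np.sin(a)+.028*np.cos(a)])
    a0=float(sys.argv[1])
    for b in map(float,sys.argv[2:]):
        d=f(b)-f(a0); print(b,(R0.inv().apply(U@np.array([d[0],0,d[1]]))).round(4))
E
python3 ang.py .5 .6 .7 .75 .8 .81 .82; python3 look.py w16
```

```text
w16 19.425 [0.5691 0.0917 0.1025] [0.06 0.19 1.46 0.   1.5  0.68]Traceback (most recent call last):
  File "ang.py", line 6, in <module>
    print('t',s['t'],'ee unit',tou(s['ee_pos']).round(4),'r',np.hypot(p[0],p[2]).round(4),'(exp .0990) angle',a.round(3),'F',s['wrist_force'].round(1),'M',s['moment'].round(2),'gw',(s['grip_width']*94).round(1),'q',s['q'].round(2))
                                                                                                                                                                                     ^^^^^^^^^^^^^^^^^^^^^^^^^^
AttributeError: 'float' object has no attribute 'round'
```

View pics/w16.png

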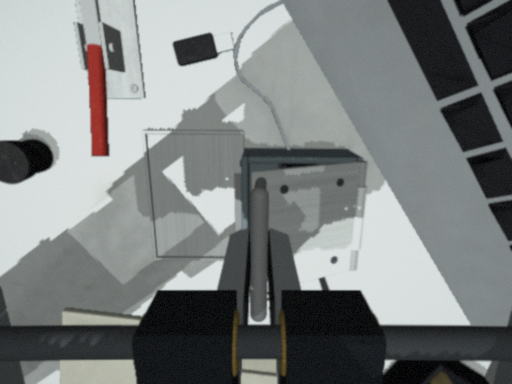

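```bash
sed -i "s/(s\['grip_width'\]\*94).round(1)/round(float(s['grip_width']*94),1)/" ang.py; python3 ang.py .5 .6 .7 .75 .78 .8 .81 .82
```

```text
t 19.475 ee unit [-0.0294  0.0015  0.1038] r 0.1018 (exp .0990) angle 0.507 F [-2.9  4.1  2. ] M [ 0.89  0.66 -0.  ] gw 9.1 q [0.06 0.19 1.46 0.   1.5  0.68]
0.6 [ 0.     -0.0067  0.0073]
0.7 [ 0.     -0.0126  0.0153]
0.75 [ 0.     -0.0152  0.0195]
0.78 [ 0.     -0.0167  0.022 ]
0.8 [ 0.     -0.0176  0.0238]
0.81 [ 0.0001 -0.0181  0.0246]
0.82 [ 0.0001 -0.0186  0.0255]
```

drive_tool:
  targets: [0,0,0,0,-0.0067,0.0073,255,0,0,0,0,-0.0126,0.0153,255,0,0,0,0,-0.0167,0.022,255,0,0,0,0,-0.0183,0.025,255,0,0,0,0,-0.0183,0.025,255]

```text
t: 20.1
ee_pos: [0.59, 0.0764, 0.1227]
tool_rot: [0.322, -0.322, 0.631, -0.628]
wrist_force: [-4.3, 3.6, 6.5]
grip_width: 0.099
```

drive_tool:
  targets: [0,0,0,0,0,0,255,0,0,0,0,0,0,255]

```text
t: 20.35
ee_pos: [0.5899, 0.0765, 0.1226]
tool_rot: [0.322, -0.322, 0.631, -0.628]
wrist_force: [-3.3, 4.0, 6.6]
grip_width: 0.098
```

```bash
python3 ang.py;  python3 look.py w17; python3 look.py s17 side;python3 ang.py; python3 -c "
import cv2
a=cv2.imread('pics/s17.png')[145:260,170:290]; cv2.imwrite('pics/s17z.png',cv2.resize(a,None,fx=5,fy=5,interpolation=cv2.INTER_CUBIC))
a=cv2.imread('pics/w17.png')[120:300,130:400]; cv2.imwrite('pics/w17z.png',cv2.resize(a,None,fx=2.9,fy=2.9,interpolation=cv2.INTER_CUBIC))"
```

```text
t 20.35 ee unit [-0.0049  0.0014  0.1226] r 0.1027 (exp .0990) angle 0.811 F [-3.3  4.   6.6] M [ 0.71  0.78 -0.  ] gw 9.2 q [0.03 0.22 1.39 0.   1.54 0.66]
w17 20.35 [0.5899 0.0765 0.1226] [0.03 0.22 1.39 0.   1.54 0.66]
s17 20.4 [0.5899 0.0765 0.1226] [0.03 0.22 1.39 0.   1.54 0.66]
t 20.45 ee unit [-0.0049  0.0014  0.1226] r 0.1027 (exp .0990) angle 0.811 F [-3.3  4.4  7. ] M [ 0.69  0.7  -0.08] gw 9.3 q [0.03 0.22 1.39 0.   1.54 0.66]
```

View pics/s17z.png

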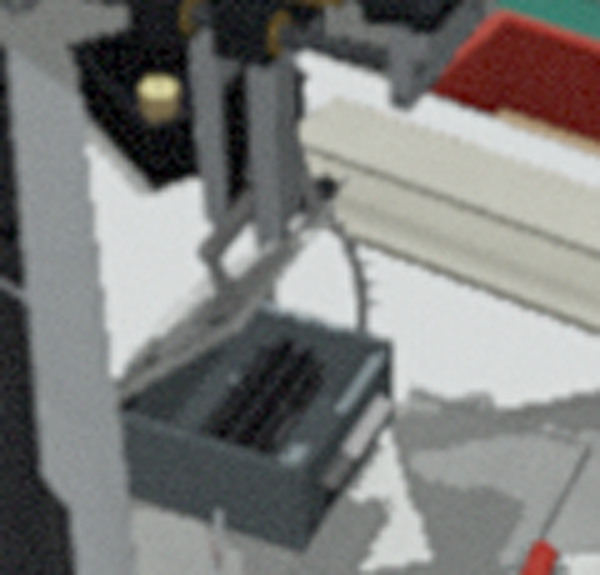

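View pics/w17z.png

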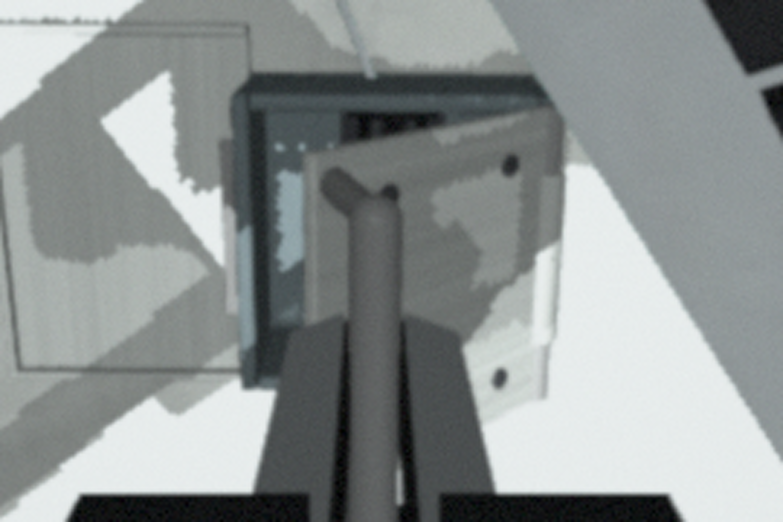

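```bash
cat > fl.py <<'E'
from h import *
import pickle,sys
def ony(c,uv,y):
    o,d=ray(c,*uv);o=tou(o);d=U.T@d;return o+d*(y-o[1])/d[1]
def rep(c,nm,uv,y):
    p=ony(c,uv,y); d=p-[.042,0,.05]; print(nm,(p*1e3).round(1),'r',round(1e3*np.hypot(d[0],d[2]),1),'ang',round(np.arctan2(d[2],-d[0]),3)); return p
E
python3 - <<'E'
from fl import *
from rig import cams
c,s=pickle.load(open('pics/w17.pkl','rb'));cs=cams.calibration('side')
Z=lambda x,y:(130+(x+.5)/2.9-.5,120+(y+.5)/2.9-.5)
a=rep(c,'free+y top',Z(306,155),.043);b=rep(c,'hinge+y',Z(558,105),.043); d=a-b; print(np.linalg.norm(d),np.arctan2(d[2],-d[0]))
S=lambda x,y:(170+(x+.5)/5-.5,145+(y+.5)/5-.5)
a=rep(cs,'s free+y',S(262,305),.043);b=rep(cs,'s hinge+y',S(122,400),.043)
rep(cs,'s tip',S(340,182),-.054);rep(cs,'s clamp',S(325,188),-.056)
rep(cs,'s free -y',S(330,205),-.043)
# bar: pixel of bar axis, solve on circle r .099
from scipy.optimize import brentq
def bar(c,uv):
    o,dd=ray(c,*uv);o=tou(o);dd=U.T@dd
    h=lambda t:np.hypot(*(o+dd*t-[.042,0,.05])[[0,2]])-.099
    ts=np.linspace(.05,.4,400);v=[h(t) for t in ts]
    i=next(i for i in range(399) if v[i]*v[i+1]<0); p=o+dd*brentq(h,ts[i],ts[i+1]); q=p-[.042,0,.05]
    return (p*1e3).round(1),np.arctan2(q[2],-q[0])-np.arctan2(28,95)
for p in((375,230),(374,290)): print('bar',bar(c,Z(*p)))
c15,_=pickle.load(open('pics/w15.pkl','rb'));print('bar shut',bar(c15,(259.5,200)))
E
```

```text
free+y top [-19.8  43.  114.3] r 89.2 ang 0.804
hinge+y [43.3 43.  51. ] r 1.6 ang 2.471
0.0893465828511648 0.7865638791571306
s free+y [-30.6  43.  125.7] r 104.9 ang 0.807
s hinge+y [35.7 43.  53.8] r 7.4 ang 0.535
s tip [-16.5 -54.  113. ] r 86.0 ang 0.823
s clamp [ -8.5 -56.  106.3] r 75.6 ang 0.839
s free -y [-17.1 -43.  108.9] r 83.5 ang 0.784
bar (array([ -5.7,  33.9, 136.7]), np.float64(0.7812055965781406))
bar (array([ -5.9,  22.1, 136.7]), np.float64(0.7794752542483818))
bar shut (array([-52.5,   5.3,  79.4]), np.float64(0.015354071214656928))
```

Run:
```python
from fl import *
c,s=pickle.load(open('pics/w17.pkl','rb')); R0=rot(s['tool_rot']); off=R0.inv().apply(c['origin']-s['ee_pos']); Rc=R0.inv()*rot(c['rotation'])
g0=s['ee_pos']-R0.apply([0,.018,0])
for th in(0,-.2,-.35,-.5,-.65):
    Rt=R0*R.from_rotvec([0,0,th]); p=g0+Rt.apply([0,.018,0]); o=p+Rt.apply(off);q=(Rt*Rc).as_quat();cc=dict(c,origin=o,rotation=[q[3],*q[:3]])
    print(th,'cam unit',tou(o).round(3),'shift',R0.inv().apply(p-s['ee_pos']).round(4),[np.round(proj(cc,w([.042-r*np.cos(a),y,.05+r*np.sin(a)]))) for a,r,y in((.81,.09,-.054),(.81,.055,-.054),(.79,.062,-.05),(.79,.087,-.043))])
```

```text
0 cam unit [-0.006  0.084  0.302] shift [0. 0. 0.] [array([237., 315.]), array([272., 293.]), array([264., 292.]), array([239., 298.])]
-0.2 cam unit [-0.006  0.115  0.282] shift [ 0.0036 -0.0004  0.    ] [array([238., 298.]), array([271., 273.]), array([264., 273.]), array([239., 282.])]
-0.35 cam unit [-0.006  0.134  0.264] shift [ 0.0062 -0.0011 -0.    ] [array([238., 285.]), array([271., 258.]), array([264., 259.]), array([239., 271.])]
-0.5 cam unit [-0.006  0.151  0.242] shift [ 0.0086 -0.0022 -0.    ] [array([239., 272.]), array([271., 244.]), array([264., 245.]), array([240., 259.])]
-0.65 cam unit [-0.006  0.165  0.219] shift [ 0.0109 -0.0037 -0.    ] [array([239., 259.]), array([271., 229.]), array([264., 231.]), array([240., 248.])]
```

```bash
python3 ang.py .787 .817
```

```text
t 20.45 ee unit [-0.0049  0.0014  0.1226] r 0.1027 (exp .0990) angle 0.811 F [-3.3  4.4  7. ] M [ 0.69  0.7  -0.08] gw 9.3 q [0.03 0.22 1.39 0.   1.54 0.66]
0.817 [ 0.     -0.0014  0.0026]
```

Run:
```python
from fl import *
import cv2
for n in('w12','w13','w15'):
    c,s=pickle.load(open(f'pics/{n}.pkl','rb'))
    for a in(.78,.81,.84): print(n,a,[np.round(proj(c,w([.042-r*np.cos(a),-.054,.05+r*np.sin(a)])),1) for r in(.09,.055)])
c,s=pickle.load(open('pics/w13.pkl','rb'))
a=cv2.imread('pics/w13.png')[195:265,265:365]; cv2.imwrite('pics/w13z.png',cv2.resize(a,None,fx=8,fy=8,interpolation=cv2.INTER_CUBIC))
a=cv2.imread('pics/w12.png')[180:250,225:295]; cv2.imwrite('pics/w12y.png',cv2.resize(a,None,fx=8,fy=8,interpolation=cv2.INTER_CUBIC))
```

```text
w12 0.78 [array([265.3, 197.9]), array([264.3, 216. ])]
w12 0.81 [array([265.3, 200.9]), array([264.3, 217.6])]
w12 0.84 [array([265.3, 203.8]), array([264.3, 219.3])]
w13 0.78 [array([298.5, 243.2]), array([322.2, 232. ])]
w13 0.81 [array([301.1, 244.1]), array([323.7, 232.5])]
w13 0.84 [array([303.7, 245. ]), array([325.3, 232.9])]
w15 0.78 [array([301.7, 290.2]), array([328.4, 272.9])]
w15 0.81 [array([304.6, 291.6]), array([330.1, 273.6])]
w15 0.84 [array([307.7, 293. ]), array([331.9, 274.3])]
```

View pics/w13z.png

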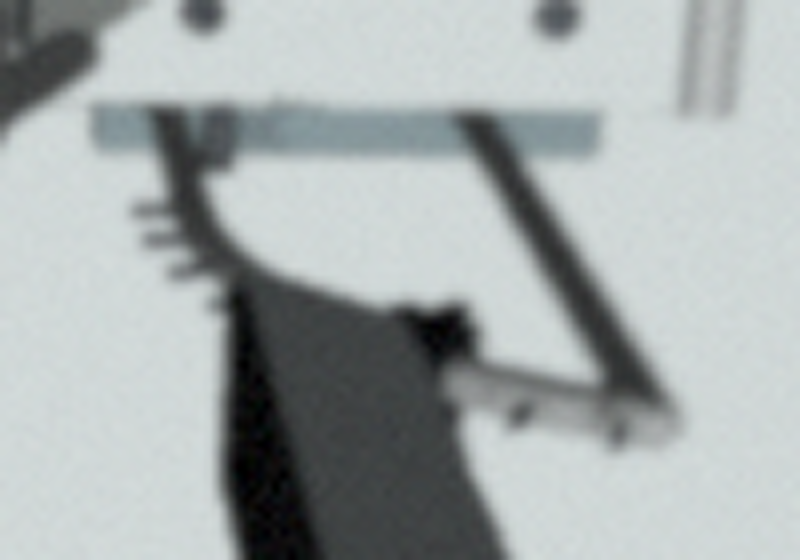

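View pics/w12y.png

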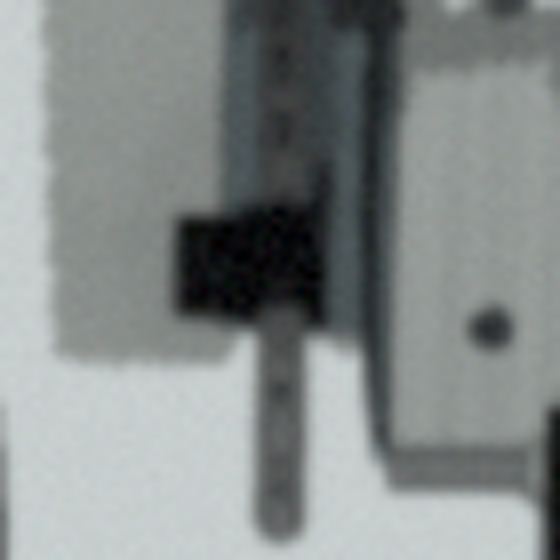

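drive_tool:
  targets: [0,0,0,0,-0.0014,0.0026,255,0,0,0,0,-0.0014,0.0026,255,0,0,0,0,-0.0014,0.0026,255]

```text
t: 20.82
ee_pos: [0.5919, 0.0749, 0.1238]
tool_rot: [0.322, -0.322, 0.631, -0.628]
wrist_force: [-4.2, 4.4, 4.8]
grip_width: 0.101
```

```bash
python3 ang.py;  python3 look.py w18; python3 look.py t18 top; python3 look.py s18 side; python3 -c "
import cv2
a=cv2.imread('pics/w18.png')[140:240,210:340]; cv2.imwrite('pics/w18z.png',cv2.resize(a,None,fx=6,fy=6,interpolation=cv2.INTER_CUBIC))
a=cv2.imread('pics/s18.png')[170:230,190:270]; cv2.imwrite('pics/s18z.png',cv2.resize(a,None,fx=9,fy=9,interpolation=cv2.INTER_CUBIC))
"
```

```text
t 20.825 ee unit [-0.0023  0.0013  0.1238] r 0.1027 (exp .0990) angle 0.839 F [-4.2  4.4  4.8] M [ 0.73  0.75 -0.  ] gw 9.5 q [0.03 0.22 1.38 0.   1.54 0.65]
w18 20.825 [0.5919 0.0749 0.1238] [0.03 0.22 1.38 0.   1.54 0.65]
t18 20.875 [0.5919 0.0749 0.1238] [0.03 0.22 1.38 0.   1.54 0.65]
s18 20.925 [0.5919 0.0749 0.1238] [0.03 0.22 1.38 0.   1.54 0.65]
```

View pics/w18z.png

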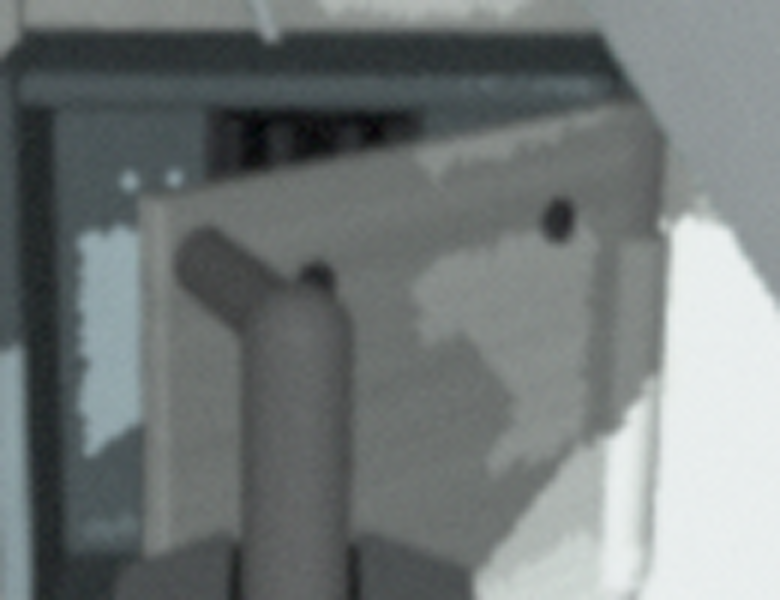

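View pics/s18z.png

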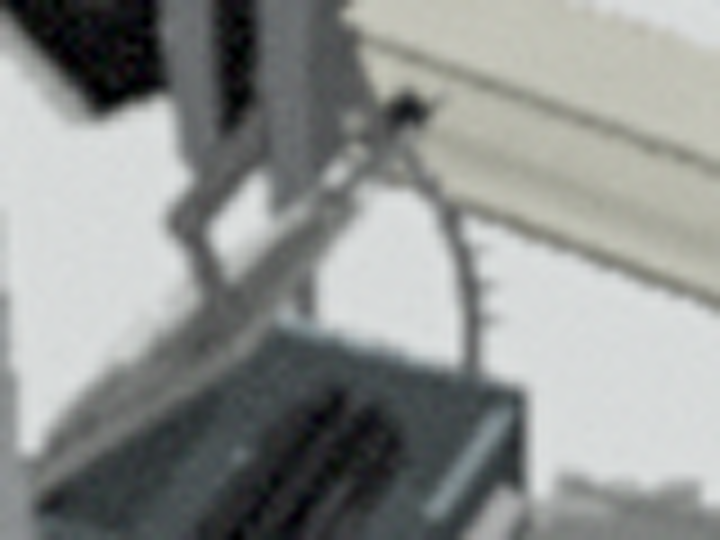

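View pics/t18.png

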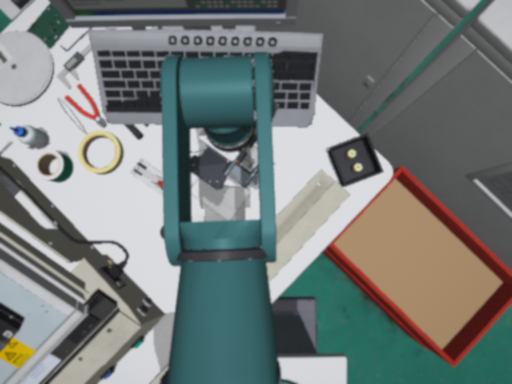

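Run:
```python
from fl import *
c,s=pickle.load(open('pics/w18.pkl','rb'))
Z=lambda x,y:(210+(x+.5)/6-.5,140+(y+.5)/6-.5)
rep(c,'bot',Z(140,200),.043);a=rep(c,'top',Z(166,196),.043);b=rep(c,'hinge top',Z(640,102),.043);
for y in (300,450): rep(c,'edge top @mid',Z(166,y),.043)
from scipy.optimize import brentq
def circ(uv,r,phi):
    o,dd=ray(c,*uv);o=tou(o);dd=U.T@dd
    h=lambda t:np.hypot(*(o+dd*t-[.042,0,.05])[[0,2]])-r
    ts=np.linspace(.05,.4,800);v=[h(t) for t in ts]
    i=next(i for i in range(799) if v[i]*v[i+1]<0); p=o+dd*brentq(h,ts[i],ts[i+1]); q=p-[.042,0,.05]
    return (p*1e3).round(1),round(np.arctan2(q[2],-q[0])-phi,3)
for y in(200,300,400): print('bot',circ(Z(142,y),.087,-.023),'top',circ(Z(166,y),.087,.023))
for y in(350,450): print('bar',circ(Z(297,y),.099,np.arctan2(28,95)))
```

```text
bot [-18.7  43.  115.1] r 89.0 ang 0.82
top [-16.2  43.  113.2] r 85.9 ang 0.826
hinge top [40.7 43.  55.8] r 5.9 ang 1.344
edge top @mid [-13.6  43.  152.4] r 116.6 ang 1.073
edge top @mid [-11.3  43.  188. ] r 148.0 ang 1.202
bot (array([-18.7,  42.4, 112.3]), np.float64(0.822)) top (array([-16.1,  42.9, 114.7]), np.float64(0.816))
bot (array([-18.9,  32. , 112.1]), np.float64(0.818)) top (array([-16.3,  32.6, 114.6]), np.float64(0.813))
bot (array([-19.1,  21.2, 111.9]), np.float64(0.815)) top (array([-16.5,  22. , 114.4]), np.float64(0.811))
bar (array([ -3.1,  34.5, 138.1]), np.float64(0.811))
bar (array([ -3.1,  25.1, 138.1]), np.float64(0.811))
```

```bash
python3 - <<'E'
import cv2
a=cv2.imread('pics/side0.png');b=cv2.imread('pics/s18.png')
cv2.imwrite('pics/cmp.png',cv2.hconcat([a[140:310,170:350],b[140:310,170:350]]))
cv2.imwrite('pics/cmp2.png',cv2.resize(cv2.imread('pics/cmp.png'),None,fx=2.2,fy=2.2))
E
python3 ang.py
```

```text
t 20.975 ee unit [-0.0023  0.0013  0.1238] r 0.1026 (exp .0990) angle 0.838 F [-2.9  3.7  7.4] M [ 0.72  0.79 -0.02] gw 9.3 q [0.03 0.22 1.38 0.   1.54 0.65]
```

View pics/cmp2.png

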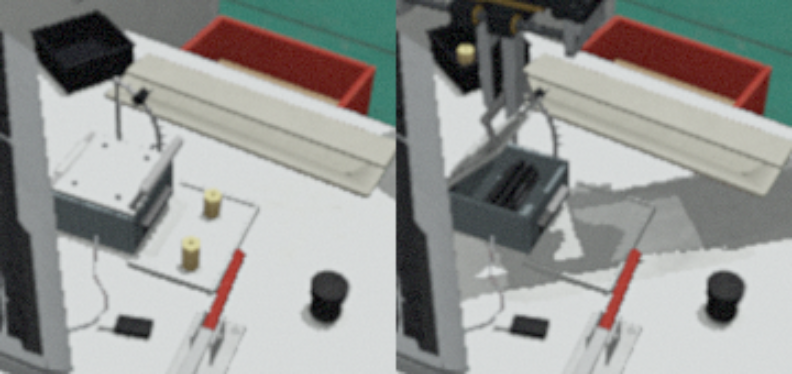

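The loupe and stick are where they were, the pointer's clamp is unchanged, the flap is up and the arm is at rest. Handing in.

```bash
python3 -c "
from rig import manip
print(manip.hand_in()); print(manip.observe()['t'])"
```

```text
the job is handed in; nothing more can be done
None
the job is handed in; nothing more can be done
```

Both brass spacers are standing in the tote. The flap is then up at the pointer, with the gripper still holding its bar at rest. I handed the job in at about 21 s.

- **Pointer setting:** its tip measured 0.81 rad in two wrist views. The inner end of its needle read 0.82 in one and, less clearly, about 0.86 in the other. The small scale error seen on the tick marks moves the best value to about 0.815.
- **Flap angle:** its edges read 0.81–0.82 rad, the bar in the image 0.811, and the bar from the gripper's position across the fingers 0.820.
- **Checks that disagreed:** a cruder estimate from the full tool position read 0.838. I gave it less weight because it assumes the bar sits at the nominal grasp point, and it came out about 3.6 mm off the expected radius. The closed gripper on the spacers read 19 mm instead of 16 mm across flats, but both held firmly.
- **What I could not check closely:** the gripper hid the index pin from the wrist camera. The pin-to-pointer alignment was only seen coarsely in the side view, where they looked lined up.
- **Rest of the scene:** in the side view, compared with the first picture, the magnifier, memory stick and pointer clamp have not visibly moved. The top view shows the tote upright with both spacers in it. Wrist force readings while holding the flap were about 10 N or less.

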